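Unlock the tool case and press two setting-out gauges home in their foam

ROBOT

A 7-joint arm with a two-finger parallel gripper is mounted at the origin on the work surface. World frame = base frame: x ahead of the robot, y to its left, z up, the work surface at z = 0. Lengths are in mm, angles in rad, forces in N, time in s.
With the tool pointing down it reaches from about 425 to 1025 mm from the base axis. Payload 9.4 kg.
Tool frame: the origin (TCP) lies on the front face of the gripper's body, between the roots of the fingers; the fingertips stand 73 mm ahead of it and the grasp point (between the pads) lies 54 mm ahead of it; x points along the fingers, y is the direction in which the jaws open and shut, and the axes are right-handed (so a half turn about x gives the same grasp; the last joint's range is limited). The gripper opens to 85 mm and grips with 20 to 120 N. Pads are 22 mm wide; open, the fingers measure 114 mm over their backs; the gripper's body (76 mm by 85 mm) begins 54 mm behind the grasp point. The pads swing forward as they close: fully open they stand 13 mm farther back than shut.
Start: joints at [1.024, 0.599, -0.003, 1.599, 0.002, 0.943, -0.08], TCP at [328.207, -646.455, 303.875] pointing down, gripper open.
Joint ranges: [-2.57, 2.57], [-0.35, 1.97], [-1.29, 1.29], [0.11, 2.56], [-1.05, 4.19], [0.11, 1.86], [-2.63, 2.63]. Speed limits (rad/s): [2.22, 2.22, 3.01, 3.01, 3.14, 3.14, 3.14].

INTERFACE

Orientations are given as a rotation vector (axis times angle).
In Python, from station import robot gives the robot as it stands.
- The arm moves only by the tool send_rows, never from a script. Its argument "steps" is a list of rows, each an object with "gripper": the closure in counts, from 0 (fully open) to 255 (shut); "travel": the shift along the world's x, y, z in cm, a list of three; "spin": the turn about the world's z in degrees. In form: [{"gripper": gripper, "travel": [dx, dy, dz], "spin": spin}, ...]. A call has 1 to 5 rows; each row shifts and turns the pose as measured when the row begins; what a row does not reach is not made up. A row lasts 1/10 s, in which the tool goes at most 50 mm and 8.59 degrees, less where a joint would pass 70% of its speed; a pose out of reach is approached as far as the arm can. A call with a gripper value outside its range is refused whole. The fingers move at their own pace and stop on an object; "newtons" is the grip in N (left out, the last holds). Time passes only in rows, so rows that do not move let the fingers close. It gives the time, the measured TCP pose, the force and the opening at its end, in the units of the state.
- robot.observe(): the state, without advancing time (a new reading comes with each control period).
- robot.snapshot(name): name is "scene" or "top" or "wrist"; returns the picture (400x640x3 uint8, blue, green, red); there is no depth.
- robot.camera_params(name): a dict with "vertical_fov" (degrees; the focal length in pixels is half the picture's height over the tangent of half this angle, whatever the lens; pixels are square), "cx", "cy" (the principal point, pixels), "R" (3x3) and "t" (3): a world point X has camera coordinates R X + t; the wrist camera has in their place "mount" (4x4, takes a point from camera to tool coordinates, whose origin is the TCP and whose axes are the tool frame's). Camera axes: x right, y down, z forward; pixel columns grow to the right and rows downward; lengths in mm; the calibration is good to about 2 mm. A picture is of the moment at which its call begins: read the wrist's pose just before it. camera_params takes no time and is no camera call.
- robot.job_done(): hands the job in, once; it reports no verdict.
The state is a dict: "time": time; "qpos": joint angles; "dq": joint speeds; "joint_efforts": joint torques, N m; "tool_pos": TCP position; "tool_rot": TCP orientation; "contact_force": force on the tool from outside, world axes, zero at the start; "ft_torque": the same for the moment, N m; "gripper_width": finger opening in mm.
Only numpy, scipy, OpenCV 4.12 (cv2) and the standard library are available. Lean on these libraries where they do the work, as an engineer would, in place of code of your own. Each camera call takes 0.05 s, during which the arm holds its last target.

TASK

Draw back the red-pegged bolt that locks the tool case, then slide its clear cover fully open and leave it so. Lay the blue corner square and the wooden T-gauge in their own cutouts in the foam and press each one down until it is fully home, its top flush with the foam. Leave the other things on the bench where they are.

Things in the scene. Friction and masses are not known exactly. Their poses are not given: they have to be found in the camera images.
- bolt_peg (a point): red upright peg (14 mm across, 23 mm high) on the sliding steel locking bolt at the right-hand side of the plywood tool case; the point is the peg's mid-height, 68.5 mm above the bench. Its y axis points into the case, so the bolt is drawn outwards along -y of this frame. The bolt locks only a brass lug on the cover, beside it.
- bolt (a joint): how far the bolt is drawn outwards, m: 0 locked, the cover is freed above 0.023, stop at 0.036; it slides with about 2 N and stays where it is left
- cover_handle (a point): dark wooden bar, 12 mm thick (x) by 100 mm wide (y) by 30 mm high, standing on the clear sliding cover near its robot-side edge; the point is the bar's centre, 62 mm above the bench. The cover's top is 47 mm above the bench; it slides along +x of this frame, away from the robot, to open.
- cover (a joint): how far the clear cover is slid open, m: 0 closed over the foam, stop at 0.125 fully open; it slides with about 2 to 3 N and stays where it is left; while locked, the bolt stops it before 0.01
- square_mid (a point): blue L-shaped corner square, 80 x 80 x 24 mm, both arms 28 mm wide, about 80 g, lying flat. The point is the centre of its 80 x 80 mm bounding square, half-way up (12 mm). z is up; one arm runs along the -y edge (x -40 to 40, y -40 to -12 mm), the other along the -x edge (x -40 to -12 mm), the corner is at -x -y. Grip the first arm across y at (12, -26) mm; pressing spot (-24, -24) mm
- tgauge_mid (a point): brown wooden T-gauge, 80 x 80 x 24 mm, about 80 g, lying flat. The point is the centre of its bounding square, half-way up (12 mm). z is up; the head runs along y at the -x edge (x -40 to -12, y -40 to 40 mm), the stem along x (x -12 to 40, y -14 to 14 mm). Grip the stem across y at (12, 0) mm; pressing spot (-14, 0) mm
- foam_square_seat (a point): where square_mid lies, with the same axes, when the square is fully home in the L-shaped cutout: 12 mm below the foam top, which is 40 mm above the bench, level with the case walls. The cutout has the piece's outline with 2 mm to spare on each side and a 4 mm sloped lead-in round its mouth. The two foam blocks may change places in the case.
- foam_tgauge_seat (a point): the same for the T-gauge in the T-shaped cutout: where tgauge_mid lies, with the same axes, when fully home, 12 mm below the foam top; same clearance and lead-in
- case: plywood tool case fixed to the bench, 270 (x) x 260 (y) x 40 mm high; origin at the centre of its underside, x pointing away from the robot. The robot-side half holds two foam blocks 118 x 120 mm, the far half is a bay over which the cover slides.
- offcut_a: a pale wooden offcut 50 x 30 x 22 mm; origin at its underside centre; a bystander
- offcut_b: a pale wooden offcut 45 x 28 x 25 mm; origin at its underside centre; a bystander
- offcut_c: a dark wooden offcut 60 x 25 x 20 mm; origin at its underside centre; a bystander
- glue: a glue jar with a yellow cap, 52 mm across, 110 mm high; origin at its underside centre; a bystander
- tape: a cardboard ring (tape core) 90 mm across, 24 mm high; origin at its underside centre; a bystander
- screwdriver: a screwdriver lying on the bench, between the robot and the case; a bystander
- pot: a blue cup 72 mm across, 85 mm high; origin at its underside centre; a bystander
- foam_square_bed (a joint): how far the yellow bed of the L cutout is pressed down, m. At 0 it is 8 mm below the foam top, so a piece laid on it stands 16 mm proud; it resists with about 6 N, stays where it is pushed and stops firmly at 0.016, where the piece is flush. Press down on the piece at its pressing spot, to about 14 N at the end.
- foam_tgauge_bed (a joint): the same for the yellow bed of the T cutout
Mind the look-alikes: they are no part of the job. What is shaped like the part that bears tgauge_mid but pink or purple is not meant. Of the things that look like the part that bears square_mid, the smaller one is meant.

How it is judged:
By the outcome, as a careful person would: the job done as asked, in the order asked, and still so for the second after the job is handed in, with the robot touching nothing.
It also fails if it takes over 72 s, if anything falls off the work surface, if the arm or the gripper's body presses on something with over 40 N, if the wrist force passes 120 N, or if a joint passes its speed limit or range.

## Working session

There is one attempt and no reset: what is moved stays moved. The work goes in short steps, Python scripts to look and compute and a tool call to move; the robot and the scene stay as the last step left them, time stands still between calls to the robot, and variables do not carry over. Pictures are saved under pics/ and viewed, and the job is handed in when it is done.

Besides the shell and the picture viewer there is one more tool, called after "Emit:" as a command line: name --argument value ..., lists and objects as JSON in quotes. send_rows: Moves the arm, as the interface text tells. Its arguments: {"type":"object","properties":{"steps":{"type":"array"},"newtons":{"type":"number"}},"required":["steps"]}

```bash
ls; mkdir -p pics; python3 - <<'E'
from station import robot
import cv2,numpy as np
s=robot.observe();print(s)
for n in ("scene","top"):
    im=robot.snapshot(n);cv2.imwrite(f"pics/{n}0.png",im)
    print(n,robot.camera_params(n))
print(robot.camera_params("wrist"))
E
```

```text
pics
{'time': 0.0, 'qpos': array([ 1.02427585,  0.60013005, -0.00257536,  1.60013069,  0.00181829,
        0.94292195, -0.07981685]), 'dq': array([ 0.0006011 ,  0.00065561, -0.00040101,  0.00197723,  0.00085949,
        0.00087416, -0.00134667]), 'joint_efforts': array([-2.60186989e-04, -7.76450300e+01,  1.56489942e+00, -2.58009982e+01,
        1.23651521e-02,  8.83484550e-03,  6.50744418e-07]), 'tool_pos': array([ 328.06832587, -646.11615919,  303.01256975]), 'tool_rot': array([ 1.95977458,  0.47075113, -1.96079483]), 'contact_force': array([ 0.41504447,  0.49013535, -0.22558152]), 'ft_torque': array([ 0.00601048, -0.02864806, -0.01151171]), 'gripper_width': 85.1805830684151}
scene {'vertical_fov': 53.85582517466475, 'cx': 321.777829141358, 'cy': 201.28388224656516, 'R': array([[-0.03271032,  0.99945269,  0.00493546],
       [ 0.76841055,  0.02830584, -0.63933091],
       [-0.6391207 , -0.01712026, -0.76891588]]), 't': array([ -26.24115956, -326.41565052, 1481.35755453])}
top {'vertical_fov': 50.63413398088593, 'cx': 316.58924906760524, 'cy': 202.1211659078559, 'R': array([[-0.0140439 , -0.99965363,  0.02225718],
       [-0.98312502,  0.00974445, -0.18267525],
       [ 0.1823951 , -0.02444706, -0.98292134]]), 't': array([  13.58866489,  514.72776431, 1176.81761345])}
{'vertical_fov': 58.380952594744976, 'cx': 317.8578274287079, 'cy': 203.3172237662889, 'mount': array([[ 1.16697468e-03, -3.29061952e-01,  9.44307614e-01,
        -6.93548373e+01],
       [ 9.99998928e-01,  1.21876915e-03, -8.11094676e-04,
        -6.93920978e-01],
       [-8.83992586e-04,  9.44307548e-01,  3.29063022e-01,
        -8.53750325e+01],
       [ 0.00000000e+00,  0.00000000e+00,  0.00000000e+00,
         1.00000000e+00]])}
```

View pics/scene0.png

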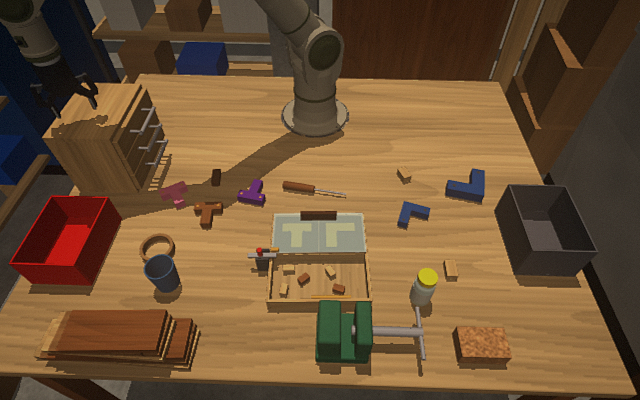

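View pics/top0.png

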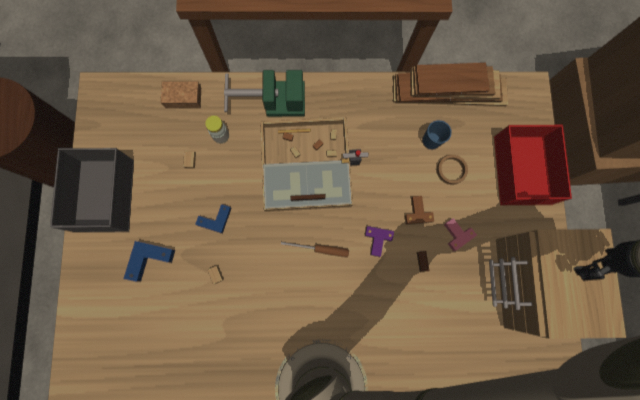

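Both pictures show the case, centred near scene (320,255) and top (307,165), with the foam under the clear cover and the red peg near scene (260,252) and top (357,153).
- **Square:** there are two blue Ls. The one at top (215,218) is smaller than the one at (148,258), so it is the one meant.
- **T-gauge:** there are three Ts: brown at top (419,210), purple at (378,238) and pink at (459,235). Brown is the one meant.

I'll enlarge crops to confirm.

```bash
python3 - <<'E'
import cv2,numpy as np
t=cv2.imread("pics/top0.png");s=cv2.imread("pics/scene0.png")
def c(im,x0,y0,w,h,k):return cv2.resize(im[y0:y0+h,x0:x0+w],None,fx=k,fy=k,interpolation=cv2.INTER_CUBIC)
cv2.imwrite("pics/a.png",c(t,250,110,130,105,6))
cv2.imwrite("pics/b.png",np.hstack([c(t,120,195,120,95,3.3),c(t,360,185,120,95,3.3)]))
cv2.imwrite("pics/c.png",c(s,240,195,140,110,5.5))
cv2.imwrite("pics/d.png",np.hstack([c(s,385,165,110,75,3.6),c(s,155,165,110,75,3.6)]))
E
```

```text
(no output)
```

View pics/a.png

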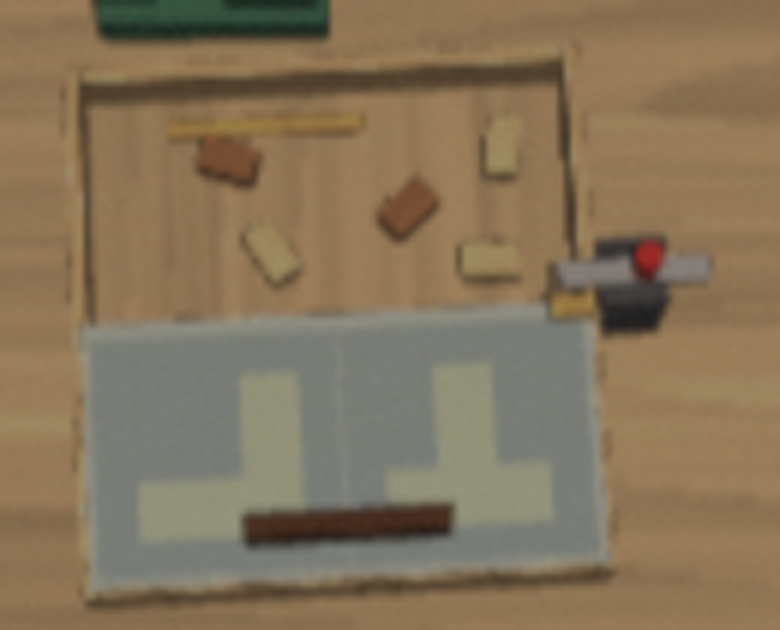

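View pics/b.png

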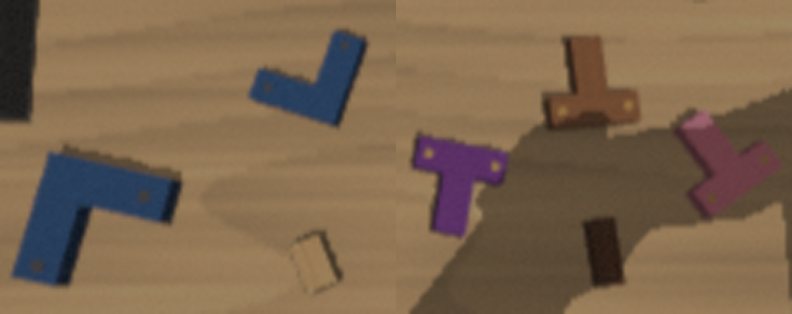

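View pics/c.png

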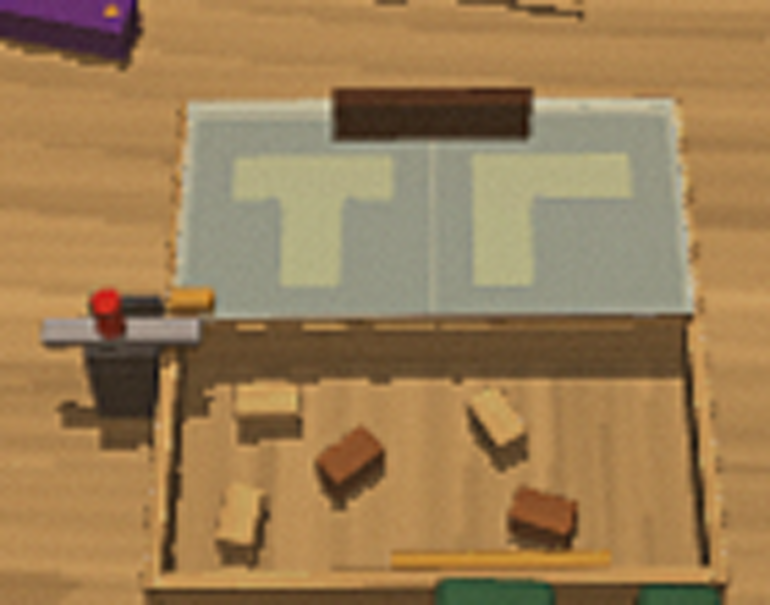

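View pics/d.png

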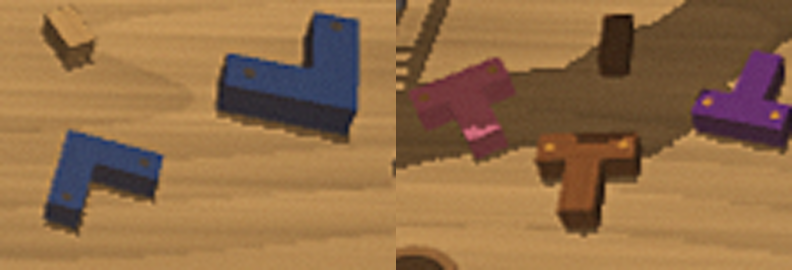

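The crops confirm it: the small blue L is at top (215,218) and scene (412,213), and the brown T is at top (419,210) and scene (208,212). Next I'll do rough two-view triangulation.

```bash
cat > h.py <<'E'
import numpy as np,cv2
from scipy.spatial.transform import Rotation as Ro
from station import robot
def cam(n,s=None):
    p=robot.camera_params(n)
    f=200/np.tan(np.radians(p['vertical_fov']/2))
    if 'mount' in p:
        M=np.eye(4);M[:3,:3]=Ro.from_rotvec(s['tool_rot']).as_matrix();M[:3,3]=s['tool_pos']
        T=np.linalg.inv(M@p['mount']);R,t=T[:3,:3],T[:3,3]
    else: R,t=np.array(p['R']),np.array(p['t'])
    K=np.array([[f,0,p['cx']],[0,f,p['cy']],[0,0,1]])
    return K,R,t
def ray(c,uv):
    K,R,t=c
    return -R.T@t, R.T@np.linalg.inv(K)@np.array([uv[0],uv[1],1.])
def plane(c,uv,z):
    o,d=ray(c,uv);return o+d*(z-o[2])/d[2]
def tri(cs,uvs):
    A=np.zeros((3,3));b=np.zeros(3)
    for c,uv in zip(cs,uvs):
        o,d=ray(c,uv);d=d/np.linalg.norm(d);P=np.eye(3)-np.outer(d,d);A+=P;b+=P@o
    X=np.linalg.solve(A,b)
    return X,[np.linalg.norm(proj(c,X)-uv) for c,uv in zip(cs,uvs)]
def proj(c,X):
    K,R,t=c;x=K@(R@X+t);return x[:2]/x[2]
def unc(p,x0,y0,k): return np.array([x0+(p[0]+.5)/k-.5,y0+(p[1]+.5)/k-.5])
def crop(im,x0,y0,w,h,k):return cv2.resize(im[y0:y0+h,x0:x0+w],None,fx=k,fy=k,interpolation=cv2.INTER_CUBIC)
def wrist(name):
    s=robot.observe();im=robot.snapshot("wrist")
    cv2.imwrite(f"pics/{name}.png",im);np.savez(f"pics/{name}.npz",tool_pos=s['tool_pos'],tool_rot=s['tool_rot'])
    print(np.round(s['tool_pos'],1),np.round(s['tool_rot'],3));return s,im
def wcam(name): return cam("wrist",np.load(f"pics/{name}.npz"))
E
python3 - <<'E'
from h import *
T,S=cam("top"),cam("scene")
A=lambda p:unc(p,250,110,6)
C=lambda p:unc(p,240,195,5.5)
B=lambda p:unc(p,120,195,3.3)
B2=lambda p:unc((p[0]-396,p[1]),360,185,3.3)
D=lambda p:unc(p,385,165,3.6)
D2=lambda p:unc((p[0]-396,p[1]),155,165,3.6)
for n,a,c in [("peg top",(651,248),(106,298)),("handle top L(+y)",(245,520),(530,92)),("handle -y",(450,508),(333,92)),
 ("case far -y",A and (575,55),(150,580)),("case far +y",(75,75),(722,582)),
 ("T stem/head in L",(437,468),(340,195)),("L seat far end",(240,377),(532,285))]:
    X,e=tri([T,S],[A(a),C(c)]);print(n,X.round(1),np.round(e,1))
for n,a,c in [("sq outer corner",(336,124),(72,132)),("sq tip+y near",(251,97),(162,153)),("sq tip far",(366,40),(48,213)),("sq inner",(318,84),(96,163))]:
    X,e=tri([T,S],[B(a),D(c)]);print(n,X.round(1),np.round(e,1))
for n,a,c in [("T dot+y",(561,111),(624,145)),("T dot -y",(629,104),(549,147)),("T stem end +y",(567,37),(598,213)),("T stem end -y",(601,37),(560,210))]:
    X,e=tri([T,S],[B2(a),D2(c)]);print(n,X.round(1),np.round(e,1))
s=robot.observe();print(Ro.from_rotvec(s['tool_rot']).as_matrix().round(3))
E
```

```text
peg top [ 656.4 -112.7   85. ] [0.1 0.2]
handle top L(+y) [525.9  81.9  82.1] [0. 0.]
handle -y [530.5 -15.3  83.4] [0.3 0.3]
case far -y [772.8 -83.2  38.1] [0.2 0.3]
case far +y [764.2 169.6  36.7] [0.5 0.6]
T stem/head in L [560.1 -11.4  37. ] [0.3 0.3]
L seat far end [607.9  85.6  32.8] [0.1 0.1]
sq outer corner [433.5 286.6  22.8] [0.9 0.9]
sq tip+y near [457.4 358.6  28. ] [0.3 0.3]
sq tip far [510.  262.7  11.8] [0.4 0.4]
sq inner [468.7 302.3  26.2] [0.8 0.8]
T dot+y [ 468.1 -266.8   23.4] [0. 0.]
T dot -y [ 473.5 -327.7   24.7] [0.1 0.1]
T stem end +y [ 535.8 -275.6   20.5] [0.4 0.4]
T stem end -y [ 535.2 -305.9   22.2] [0.4 0.4]
[[-0.001  0.453 -0.892]
 [ 0.001 -0.892 -0.453]
 [-1.    -0.001  0.   ]]
```

Heights and sizes agree with the text: peg top 85 mm, pieces about 24 mm, foam about 37 mm. The case yaw is about +2 to 3°. I'll move towards the peg first.

Emit:
send_rows --steps '[{"gripper": 0, "travel": [2.5, 4.1, 0], "spin": -5}, {"gripper": 0, "travel": [2.5, 4.1, 0], "spin": -5}, {"gripper": 0, "travel": [2.5, 4.1, 0], "spin": -5}, {"gripper": 0, "travel": [2.5, 4.1, 0], "spin": -5}, {"gripper": 0, "travel": [2.5, 4.1, 0], "spin": -4.5}]' --newtons 40

```text
time: 0.6
tool_pos: [447.9, -441.5, 300.1]
tool_rot: [2.21, 0.015, -2.223]
contact_force: [0.8, 0.3, -0.7]
gripper_width: 85.5
```

Emit:
send_rows --steps '[{"gripper": 0, "travel": [2.5, 4.1, 0], "spin": 0}, {"gripper": 0, "travel": [2.5, 4.1, 0], "spin": 0}, {"gripper": 0, "travel": [2.5, 4.1, 0], "spin": 0}, {"gripper": 0, "travel": [2.5, 4.1, 0], "spin": 0}, {"gripper": 0, "travel": [2.5, 4.1, 0], "spin": 0}]'

```text
time: 1.1
tool_pos: [576.1, -226.9, 299.0]
tool_rot: [2.21, 0.012, -2.227]
contact_force: [0.5, -1.7, 0.4]
gripper_width: 85.3
```

Emit:
send_rows --steps '[{"gripper": 0, "travel": [2.0, 4.0, -2.0], "spin": 0}, {"gripper": 0, "travel": [2.0, 4.0, -2.0], "spin": 0}, {"gripper": 0, "travel": [1.5, 2.4, -2.0], "spin": 0}, {"gripper": 0, "travel": [0, 0, 0], "spin": 0}]'

```text
time: 1.5
tool_pos: [635.5, -110.5, 237.3]
tool_rot: [2.209, 0.028, -2.221]
contact_force: [-1.0, 0.9, -0.5]
gripper_width: 85.2
```

```bash
python3 - <<'E'
from h import *
s,im=wrist("w1");print(Ro.from_rotvec(s['tool_rot']).as_matrix().round(3))
E
```

```text
[ 635.5 -110.5  237.3] [ 2.209  0.028 -2.221]
[[-0.005  0.019 -1.   ]
 [ 0.006 -1.    -0.019]
 [-1.    -0.006  0.005]]
```

View pics/w1.png

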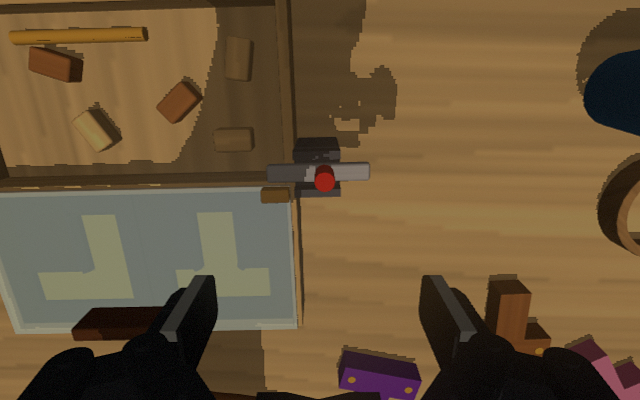

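The wrist view shows the peg at (324,178) on the steel bolt, the brass lug at (275,195), the handle at lower left and both cutouts. I'll enlarge it.

```bash
python3 - <<'E'
from h import *
im=cv2.imread("pics/w1.png")
cv2.imwrite("pics/w1a.png",np.vstack([crop(im,255,125,130,85,6)]))
cv2.imwrite("pics/w1b.png",crop(im,0,170,320,170,2.5))
E
```

```text
(no output)
```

View pics/w1a.png

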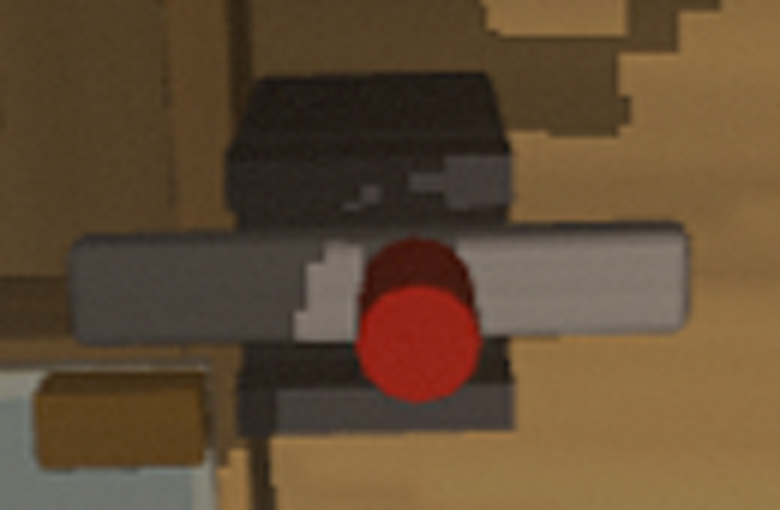

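View pics/w1b.png

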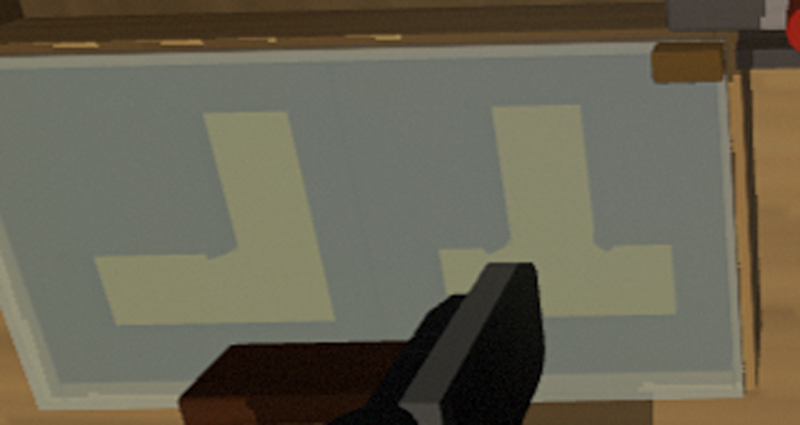

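```bash
python3 - <<'E'
from h import *
W=wcam("w1");T=cam("top");S=cam("scene")
p=unc((419,344),255,125,6);print("peg@80",plane(W,p,80).round(1))
print(tri([W,T,S],[p,unc((651,248),250,110,6),unc((106,298),240,195,5.5)]))
q=lambda u:unc(u,255,125,6)
print("bolt ends@57", plane(W,q((72,292)),57).round(1),plane(W,q((688,278)),57).round(1))
r=lambda u:unc(u,0,170,2.5)
for n,u,z in [("cover -y near corner",(742,398),47),("cover +y near",(40,408),47),("cover far -y",(727,48),47),
 ("handle top far +y",(232,345),77)]:print(n,plane(W,r(u),z).round(1))
# cutout bed outline z=32 visible
for n,u in [("L far +y",(204,112)),("L far -y",(288,112)),("L corner",(334,320)),("L near +y",(117,325)),("L +y far",(95,258)),("T stem far +y",(492,106)),("T stem far -y",(581,105)),("T head near -y",(676,314)),("T head far -y",(672,246)),("T head far +y",(440,250))]:
    print(n,plane(W,r(u),32).round(1))
E
```

```text
peg@80 [ 655.6 -112.5   80. ]
(array([ 656.59466338, -112.60672214,   84.88469543]), [np.float64(0.7075178332256982), np.float64(0.1832411517222233), np.float64(0.16051133397783024)])
bolt ends@57 [654.5 -71.2  57. ] [ 657.8 -144.7   57. ]
cover -y near corner [511.5 -92.1  47. ]
cover +y near [500.7 157.3  47. ]
cover far -y [640.  -87.5  47. ]
handle top far +y [551.3  61.4  77. ]
L far +y [609.3  86.7  32. ]
L far -y [610.   58.8  32. ]
L corner [529.6  55.8  32. ]
L near +y [525.5 135.   32. ]
L +y far [553.1 136.3  32. ]
T stem far +y [613.6  -8.9  32. ]
T stem far -y [614.7 -38.2  32. ]
T head near -y [535.2 -67.5  32. ]
T head far -y [562.8 -66.8  32. ]
T head far +y [559.3  14.3  32. ]
```

Peg at (656,-112.5). The cutouts measure correctly at z=32, 80 mm outlines with a yaw of about 2.5°. Next I'll descend over the peg and grip it.

Emit:
send_rows --steps '[{"gripper": 0, "travel": [2.05, -0.2, -1.0], "spin": 1.2}, {"gripper": 0, "travel": [0, 0, -4.5], "spin": 0}, {"gripper": 0, "travel": [0, 0, -4.3], "spin": 0}, {"gripper": 0, "travel": [0, 0, 0], "spin": 0}]'

```text
time: 1.95
tool_pos: [655.7, -120.6, 141.4]
tool_rot: [2.204, 0.039, -2.205]
contact_force: [-1.2, -0.3, 0.4]
gripper_width: 85.5
```

Emit:
send_rows --steps '[{"gripper": 0, "travel": [0, 0.8, -0.4], "spin": 0}, {"gripper": 0, "travel": [0, 0, 0], "spin": 0}]'

```text
time: 2.15
tool_pos: [655.6, -114.8, 139.7]
tool_rot: [2.206, 0.034, -2.206]
contact_force: [0.8, 0.2, 0.6]
gripper_width: 85.6
```

Emit:
send_rows --steps '[{"gripper": 255, "travel": [0, 0.2, -0.2], "spin": 0}, {"gripper": 255, "travel": [0, 0, 0], "spin": 0}, {"gripper": 255, "travel": [0, 0, 0], "spin": 0}, {"gripper": 255, "travel": [0, 0, 0], "spin": 0}, {"gripper": 255, "travel": [0, 0, 0], "spin": 0}]'

```text
time: 2.65
tool_pos: [657.7, -113.4, 144.2]
tool_rot: [2.215, 0.032, -2.195]
contact_force: [-0.7, -0.3, 1.1]
gripper_width: 12.8
```

Emit:
send_rows --steps '[{"gripper": 255, "travel": [0, -1.2, -0.2], "spin": 0}, {"gripper": 255, "travel": [0, -1.2, -0.2], "spin": 0}, {"gripper": 255, "travel": [0.1, -1.2, 0], "spin": 0}]'

```text
time: 2.95
tool_pos: [659.1, -145.6, 144.2]
tool_rot: [2.216, 0.043, -2.195]
contact_force: [-0.5, 43.0, -1.9]
gripper_width: 11.4
```

Emit:
send_rows --steps '[{"gripper": 255, "travel": [0, 0, 0], "spin": 0}]'

```text
time: 3.05
tool_pos: [659.2, -144.5, 144.6]
tool_rot: [2.217, 0.046, -2.196]
contact_force: [2.5, -0.5, -1.7]
gripper_width: 11.5
```

Emit:
send_rows --steps '[{"gripper": 0, "travel": [0, 0, 0], "spin": 0}, {"gripper": 0, "travel": [0, 0, 0], "spin": 0}, {"gripper": 0, "travel": [0, 0, 3], "spin": 0}, {"gripper": 0, "travel": [0, 0, 4.5], "spin": 0}, {"gripper": 0, "travel": [-1, 1, 3], "spin": 0}]'

```text
time: 3.55
tool_pos: [647.2, -137.2, 246.8]
tool_rot: [2.208, 0.042, -2.207]
contact_force: [0.6, -0.1, 0.0]
gripper_width: 82.0
```

```bash
python3 - <<'E'
from h import *
s,im=wrist("w2");cv2.imwrite("pics/w2a.png",crop(im,0,120,420,250,1.9))
E
```

```text
[ 647.2 -137.2  246.8] [ 2.208  0.042 -2.207]
```

View pics/w2a.png

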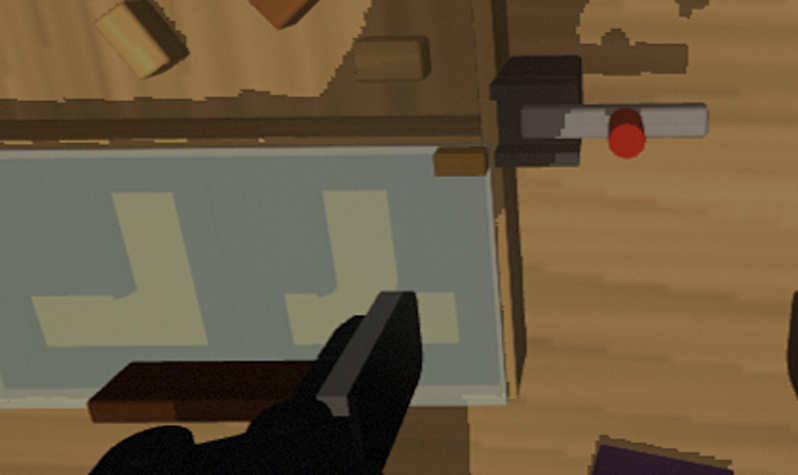

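```bash
python3 - <<'E'
from h import *
W=wcam("w2");r=lambda u:unc(u,0,120,1.9)
print(plane(W,r((627,141)),80).round(1))
print("h far +y",plane(W,r((133,362)),77),"h near-top? ",plane(W,r((90,401)),77))
E
```

```text
[ 657.  -143.3   80. ]
h far +y [551.79147151  58.43614244  77.        ] h near-top?  [531.21476359  80.73426511  77.        ]
```

The peg is now at y=-143.5, so the bolt is drawn about 31 mm and stands clear of the lug. Next I'll push the handle (bar centre about (527,31)) from the robot side with the fingers shut.

Emit:
send_rows --steps '[{"gripper": 255, "travel": [-3.2, 3.4, 0], "spin": 0}, {"gripper": 255, "travel": [-3.2, 3.4, 0], "spin": 0}, {"gripper": 255, "travel": [-3.2, 3.4, 0], "spin": 0}, {"gripper": 255, "travel": [-3.2, 3.4, -0.5], "spin": 0}, {"gripper": 255, "travel": [-3.2, 3.2, -1], "spin": 0}]'

```text
time: 4.1
tool_pos: [485.6, 30.9, 238.9]
tool_rot: [2.228, 0.03, -2.192]
contact_force: [0.2, 1.2, 0.1]
gripper_width: 12.0
```

Emit:
send_rows --steps '[{"gripper": 255, "travel": [0, 0, -3], "spin": 0}, {"gripper": 255, "travel": [0, 0, 0], "spin": 0}]'

```text
time: 4.3
tool_pos: [481.0, 35.3, 208.2]
tool_rot: [2.221, 0.04, -2.191]
contact_force: [0.4, 0.0, 0.5]
gripper_width: 0.0
```

Emit:
send_rows --steps '[{"gripper": 255, "travel": [0.4, 0, -4], "spin": 0}, {"gripper": 255, "travel": [0.4, 0, -3.6], "spin": 0}, {"gripper": 255, "travel": [0, 0, 0], "spin": 0}]'

```text
time: 4.6
tool_pos: [492.2, 34.4, 132.8]
tool_rot: [2.227, 0.038, -2.186]
contact_force: [0.1, -1.2, 0.5]
gripper_width: -0.2
```

Emit:
send_rows --steps '[{"gripper": 255, "travel": [1.5, 0, -0.2], "spin": 0}, {"gripper": 255, "travel": [2.0, 0.1, 0], "spin": 0}, {"gripper": 255, "travel": [2.0, 0.1, 0], "spin": 0}, {"gripper": 255, "travel": [2.0, 0.1, 0], "spin": 0}, {"gripper": 255, "travel": [2.0, 0.1, 0], "spin": 0}]'

```text
time: 5.1
tool_pos: [584.7, 33.3, 137.6]
tool_rot: [2.212, 0.028, -2.204]
contact_force: [-3.5, 0.6, -2.9]
gripper_width: -0.0
```

Emit:
send_rows --steps '[{"gripper": 255, "travel": [2.0, 0.1, -0.5], "spin": 0}, {"gripper": 255, "travel": [1.5, 0.1, -0.3], "spin": 0}, {"gripper": 255, "travel": [0.6, 0, 0], "spin": 0}, {"gripper": 255, "travel": [0.6, 0, 0], "spin": 0}]'

```text
time: 5.5
tool_pos: [633.8, 32.3, 138.0]
tool_rot: [2.212, 0.022, -2.208]
contact_force: [-2.9, -0.2, -1.4]
gripper_width: -0.1
```

Emit:
send_rows --steps '[{"gripper": 255, "travel": [0.4, 0, 0], "spin": 0}, {"gripper": 255, "travel": [0.4, 0, 0], "spin": 0}]'

```text
time: 5.7
tool_pos: [635.4, 32.1, 138.3]
tool_rot: [2.195, 0.022, -2.224]
contact_force: [-10.7, 2.0, 0.9]
gripper_width: -0.4
```

Emit:
send_rows --steps '[{"gripper": 255, "travel": [0.4, 0, 0], "spin": 0}, {"gripper": 255, "travel": [0.4, 0, 0], "spin": 0}]'

```text
time: 5.9
tool_pos: [636.4, 32.1, 138.4]
tool_rot: [2.177, 0.022, -2.241]
contact_force: [-9.7, 1.8, 0.8]
gripper_width: -0.1
```

The force rose without movement, so the cover is at its stop. I'll back off and look.

Emit:
send_rows --steps '[{"gripper": 255, "travel": [-1.5, 0, 0.5], "spin": 0}, {"gripper": 255, "travel": [-3, 0, 3], "spin": 0}, {"gripper": 0, "travel": [-3, 0, 4.0], "spin": 0}, {"gripper": 0, "travel": [-3, 0, 4.0], "spin": 0}, {"gripper": 0, "travel": [0, 0, 0], "spin": 0}]'

```text
time: 6.4
tool_pos: [527.7, 29.9, 258.6]
tool_rot: [2.179, 0.018, -2.242]
contact_force: [1.2, 0.5, 1.1]
gripper_width: 43.3
```

```bash
python3 - <<'E'
from h import *
s,im=wrist("w3");print(Ro.from_rotvec(s['tool_rot']).as_matrix().round(3))
im=robot.snapshot("top");cv2.imwrite("pics/top3.png",im);cv2.imwrite("pics/top3a.png",crop(im,250,110,130,105,6))
E
```

```text
[527.7  29.9 258.6] [ 2.179  0.018 -2.242]
[[-0.028  0.019 -0.999]
 [-0.003 -1.    -0.019]
 [-1.     0.002  0.028]]
```

View pics/w3.png

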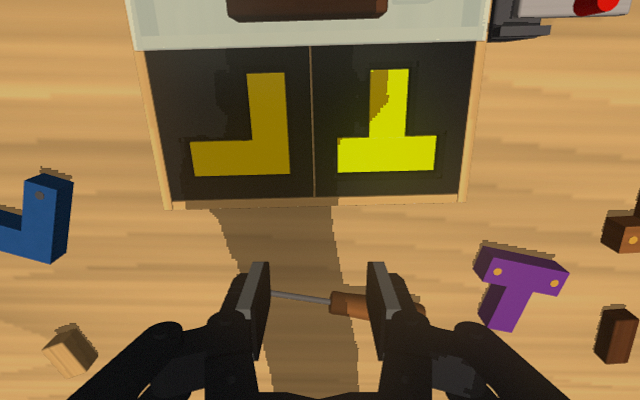

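View pics/top3a.png

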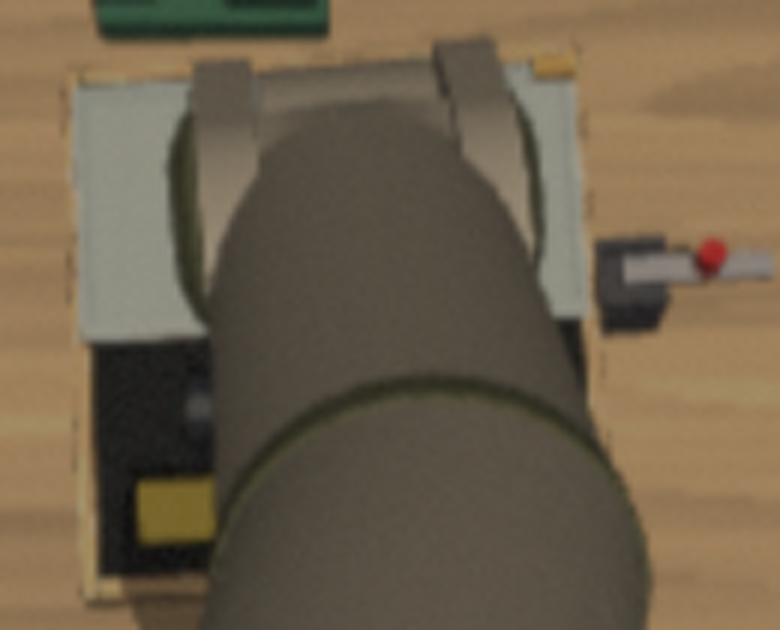

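The cover is open: the lug now stands at the far wall and both cutouts are exposed, L at about w3 (255,125) and T at (387,120). I'll enlarge these to measure the seats.

```bash
python3 - <<'E'
from h import *
im=cv2.imread("pics/w3.png")
cv2.imwrite("pics/w3a.png",crop(im,180,60,130,130,4.5))
cv2.imwrite("pics/w3b.png",crop(im,325,55,130,130,4.5))
cv2.imwrite("pics/w3c.png",crop(im,120,0,380,90,2.1))
E
```

```text
(no output)
```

View pics/w3a.png

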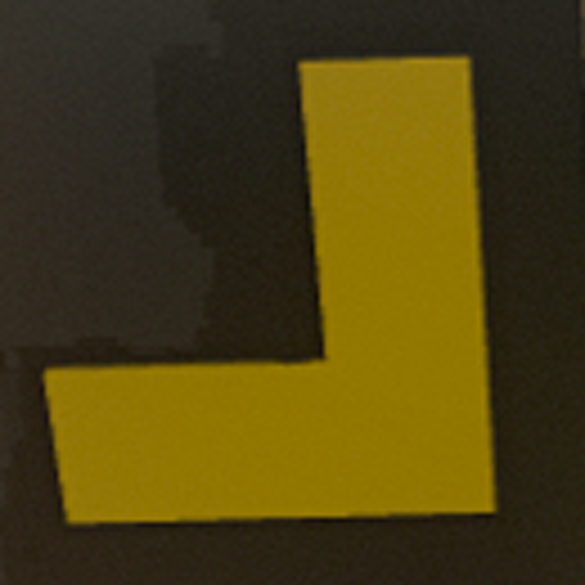

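View pics/w3b.png

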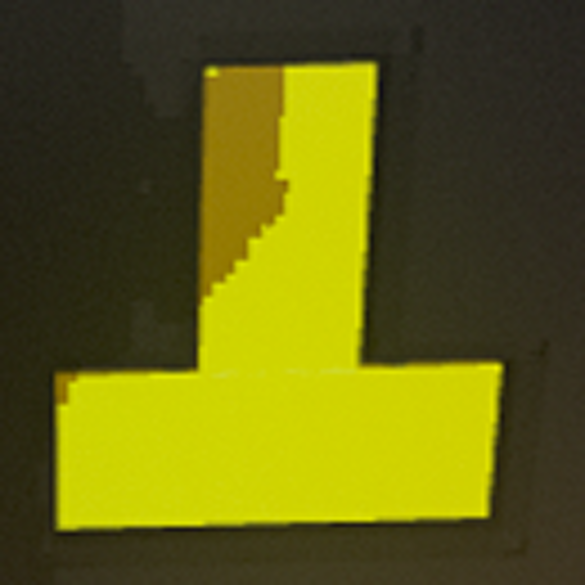

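View pics/w3c.png

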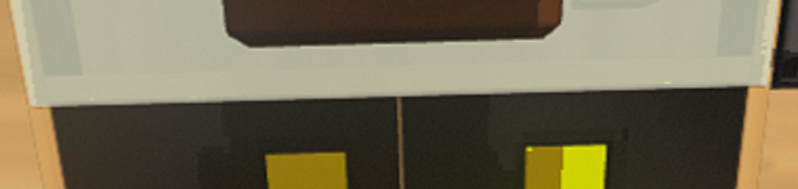

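```bash
cat >> h.py <<'E'
L6=np.array([(40,-12),(40,-40),(-40,-40),(-40,40),(-12,40),(-12,-12)],float)
T8=np.array([(40,14),(40,-14),(-12,-14),(-12,-40),(-40,-40),(-40,40),(-12,40),(-12,14)],float)
from scipy.optimize import least_squares
def fit(obs,x0,free_scale=True,free_z=False):
    # obs list of (cam, model Nx2, pixels Nx2, z)
    def g(v):
        c,s=np.cos(v[2]),np.sin(v[2]);k=v[3] if free_scale else 1;out=[]
        for cm,m,p,z in obs:
            zz=v[4] if free_z else z
            for a,u in zip(m,p):
                a=a*k
                X=np.array([v[0]+c*a[0]-s*a[1],v[1]+s*a[0]+c*a[1],zz]);out.append(proj(cm,X)-u)
        r=np.concatenate(out)
        if not free_scale:r=np.append(r,(v[3]-1))
        if not free_z:r=np.append(r,v[4]*1e-3)
        return r
    r=least_squares(g,[*x0,1.,obs[0][3]],loss='soft_l1',x_scale=[1,1,.02,.02,1])
    v=r.x;print("xy",v[:2].round(1),"yaw deg",np.degrees(v[2]).round(2),"scale",v[3].round(3),"z",v[4].round(1),"rms px",np.sqrt(np.mean(r.fun**2)).round(2));return v
E
python3 - <<'E'
from h import *
W3,W1=wcam("w3"),wcam("w1")
a=[unc(p,180,60,4.5) for p in [(299,63),(470,57),(496,513),(66,523),(44,370),(324,358)]]
b=[unc(p,325,55,4.5) for p in [(203,66),(377,63),(360,364),(502,363),(490,518),(57,530),(57,375),(199,371)]]
r=lambda u:unc(u,0,170,2.5)
a1=[r(p) for p in [(204,112),(288,112),(334,320),(117,325),(95,258)]]
b1=[r(p) for p in [(492,106),(581,105),(672,246),(676,314),(440,250)]]
i1=[0,1,3,4,6]
fit([(W3,L6,a,32)],[570,95,.04]);fit([(W1,L6[:5],a1,32)],[570,95,.04])
fit([(W3,L6,a,32),(W1,L6[:5],a1,32)],[570,95,.04],False,True)
fit([(W3,T8,b,32)],[570,-25,.04]);fit([(W1,T8[i1],b1,32)],[570,-25,.04])
fit([(W3,T8,b,32),(W1,T8[i1],b1,32)],[570,-25,.04],False,True)
c=lambda u:unc(u,120,0,2.1)
print("cover near edge@47",plane(W3,c((33,104)),47).round(1),plane(W3,c((772,84)),47).round(1))
E
```

```text
xy [568.3  97.1] yaw deg 2.52 scale 1.01 z 0.0 rms px 0.75
xy [567.8  96.9] yaw deg 2.92 scale 1.003 z 0.0 rms px 0.49
xy [568.3  96.8] yaw deg 2.7 scale 1.0 z 32.6 rms px 0.73
xy [574.2 -24.7] yaw deg 2.87 scale 1.014 z -0.0 rms px 0.56
xy [573.5 -25.5] yaw deg 2.6 scale 1.015 z 0.0 rms px 0.36
xy [574.2 -25. ] yaw deg 2.65 scale 1.0 z 32.6 rms px 0.84
cover near edge@47 [623.8 162.8  47. ] [635.1 -87.7  47. ]
```

The seats fit well from both views: L at (568.2, 97.0) and T at (574.1, -25.0), both with yaw 2.7° and a bed height of 32.6 mm against the stated 32. The cover has moved about 124 mm. Next is the square.

Emit:
send_rows --steps '[{"gripper": 0, "travel": [-0.6, 4.3, 0], "spin": -4}, {"gripper": 0, "travel": [-0.6, 4.3, 0], "spin": -4}, {"gripper": 0, "travel": [-0.6, 4.3, -0.5], "spin": -4}, {"gripper": 0, "travel": [-0.6, 4.3, -0.5], "spin": -4}, {"gripper": 0, "travel": [-0.6, 4.3, -0.5], "spin": -3.5}]'

```text
time: 7.0
tool_pos: [504.8, 243.8, 238.0]
tool_rot: [-2.006, 0.361, 2.057]
contact_force: [0.3, 0.5, -0.2]
gripper_width: 85.2
```

Emit:
send_rows --steps '[{"gripper": 0, "travel": [-0.3, 3.5, -1], "spin": 0}, {"gripper": 0, "travel": [0, 0.5, -1], "spin": 0}, {"gripper": 0, "travel": [0, 0, 0], "spin": 0}]'

```text
time: 7.3
tool_pos: [501.2, 293.6, 212.9]
tool_rot: [-2.009, 0.355, 2.064]
contact_force: [0.4, -0.2, -0.0]
gripper_width: 85.5
```

```bash
python3 - <<'E'
from h import *
s,im=wrist("w4");print(Ro.from_rotvec(s['tool_rot']).as_matrix().round(3),s['qpos'].round(2))
E
```

```text
[501.2 293.6 212.9] [-2.009  0.355  2.064]
[[-0.027 -0.336 -0.942]
 [ 0.002 -0.942  0.336]
 [-1.     0.007  0.026]] [-0.75  0.56  0.19  2.01 -0.2   0.61 -2.33]
```

View pics/w4.png

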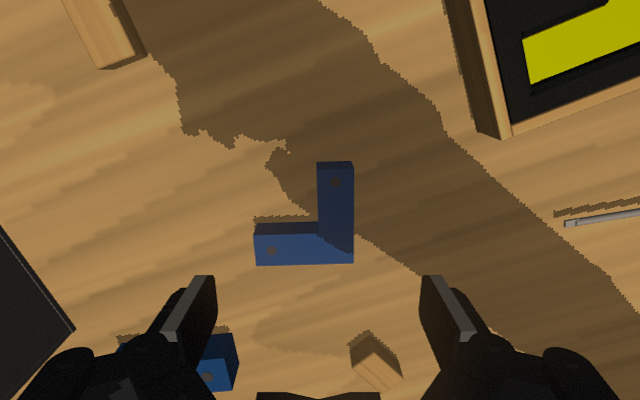

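The small square shows at w4 (305,215), nearly aligned with the jaws. I'll enlarge it for the corners.

```bash
python3 - <<'E'
from h import *
im=cv2.imread("pics/w4.png");im=cv2.convertScaleAbs(im,alpha=1.8,beta=15)
cv2.imwrite("pics/w4a.png",crop(im,245,150,120,125,4.8))
E
```

```text
(no output)
```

View pics/w4a.png

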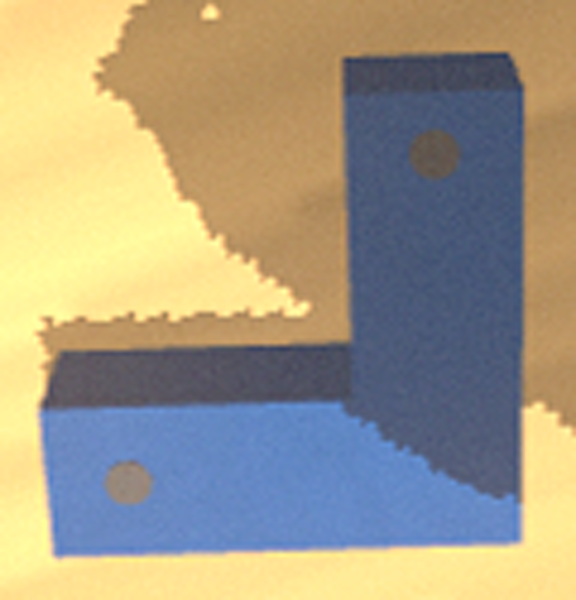

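```bash
python3 - <<'E'
from h import *
W4=wcam("w4");T,S=cam("top"),cam("scene")
a=[unc(p,245,150,4.8) for p in [(346,97),(523,91),(521,543),(56,556),(42,408),(351,402)]]
v=fit([(W4,L6,a,24)],[484,312,-.32])
B=lambda p:unc(p,120,195,3.3);D=lambda p:unc(p,385,165,3.6)
fit([(W4,L6,a,24),(T,L6[[2,3,5]],[B((336,124)),B((251,97)),B((318,84))],24),(S,L6[[2,5]],[D((72,132)),D((96,163))],24)],[484,312,-.32],False,True)
s=np.load("pics/w4.npz");M=Ro.from_rotvec(s['tool_rot']).as_matrix()
c,q=np.cos(v[2]),np.sin(v[2]);g=v[:2]+[c*12+q*26,q*12-c*26]
print("grip",g,"jaw ang",np.degrees(np.arctan2(M[1,1],M[0,1])),"want",np.degrees(v[2])-90)
gp=s['tool_pos']+M[:,0]*54;print("grasp pt now",gp,"delta",g-gp[:2])
E
```

```text
xy [482.5 312.4] yaw deg -17.98 scale 0.989 z -0.0 rms px 0.24
xy [481.9 312.7] yaw deg -17.96 scale 1.0 z 22.2 rms px 0.6
grip [485.88481754 283.94594367] jaw ang -109.61602071022986 want -107.97602090011048
grasp pt now [499.72215475 293.67838792 158.89266092] delta [-13.83733721  -9.73244425]
```

The square is at (482.5, 312.4) with yaw -18.0° and a measured top of about 22 mm (24 expected), so the grip point is (485.9, 284). I'll grip high enough to keep the fingertips above the foam when placing.

Emit:
send_rows --steps '[{"gripper": 0, "travel": [-1.4, -1.0, -3], "spin": 1.6}, {"gripper": 0, "travel": [0, 0, -3.5], "spin": 0}, {"gripper": 0, "travel": [0, 0, -3], "spin": 0}, {"gripper": 0, "travel": [0, 0, 0], "spin": 0}]' --newtons 60

```text
time: 7.75
tool_pos: [491.1, 277.3, 117.3]
tool_rot: [-2.026, 0.334, 2.071]
contact_force: [-0.1, 0.4, 1.0]
gripper_width: 85.0
```

```bash
cat > st.py <<'E'
from h import *
import sys
s=robot.observe();M=Ro.from_rotvec(s['tool_rot']).as_matrix()
print("t",round(s['time'],2),"tcp",s['tool_pos'].round(1),"grasp",(s['tool_pos']+54*M[:,0]).round(1),"tip",(s['tool_pos']+73*M[:,0]).round(1),"jaw",np.degrees(np.arctan2(M[1,1],M[0,1])).round(2),"xax",M[:,0].round(3),"F",s['contact_force'].round(1),"w",round(s['gripper_width'],1))
E
python3 st.py
```

```text
t 7.75 tcp [491.1 277.3 117.3] grasp [489.9 277.4  63.3] tip [489.5 277.4  44.3] jaw -108.4 xax [-0.022  0.002 -1.   ] F [-0.1  0.4  1. ] w 85.0
```

Emit:
send_rows --steps '[{"gripper": 0, "travel": [-0.4, 0.6, -1.0], "spin": 0.4}, {"gripper": 0, "travel": [0, 0, -1.0], "spin": 0}, {"gripper": 0, "travel": [0, 0, -0.6], "spin": 0}]'

```text
time: 8.05
tool_pos: [489.6, 281.8, 92.8]
tool_rot: [-2.031, 0.329, 2.069]
contact_force: [0.1, 0.2, 0.8]
gripper_width: 85.2
```

```bash
python3 st.py
```

```text
t 8.05 tcp [489.6 281.8  92.8] grasp [488.6 282.   38.8] tip [488.2 282.   19.8] jaw -108.2 xax [-0.018  0.003 -1.   ] F [0.1 0.2 0.8] w 85.2
```

Emit:
send_rows --steps '[{"gripper": 0, "travel": [-0.3, 0.2, -0.7], "spin": 0}, {"gripper": 0, "travel": [0, 0, 0], "spin": 0}, {"gripper": 255, "travel": [0, 0, 0], "spin": 0}, {"gripper": 255, "travel": [0, 0, 0], "spin": 0}, {"gripper": 255, "travel": [0, 0, 0], "spin": 0}]'

```text
time: 8.55
tool_pos: [486.9, 284.7, 86.5]
tool_rot: [-2.032, 0.326, 2.067]
contact_force: [0.6, -0.4, 0.2]
gripper_width: 44.0
```

```bash
python3 st.py
```

```text
t 8.55 tcp [486.9 284.7  86.5] grasp [486.  284.9  32.5] tip [485.7 285.   13.5] jaw -108.17 xax [-0.017  0.004 -1.   ] F [ 0.6 -0.4  0.2] w 44.0
```

Emit:
send_rows --steps '[{"gripper": 255, "travel": [0, 0, 0], "spin": 0}, {"gripper": 255, "travel": [0, 0, 0], "spin": 0}, {"gripper": 255, "travel": [0, 0, 0], "spin": 0}]'

```text
time: 8.85
tool_pos: [487.1, 284.8, 87.3]
tool_rot: [-2.033, 0.326, 2.066]
contact_force: [-0.0, 0.2, -0.5]
gripper_width: 26.0
```

```bash
python3 st.py
```

```text
t 8.85 tcp [487.1 284.8  87.3] grasp [486.3 285.   33.3] tip [486.  285.1  14.3] jaw -108.17 xax [-0.016  0.005 -1.   ] F [-0.   0.2 -0.5] w 26.0
```

Gripped: the opening is 26 mm on a 28 mm arm. Now I'll lift and carry it to the L cutout.

Emit:
send_rows --steps '[{"gripper": 255, "travel": [0, 0, 3], "spin": 0}, {"gripper": 255, "travel": [0, 0, 4], "spin": 0}, {"gripper": 255, "travel": [1.5, -3.5, 2], "spin": 5}, {"gripper": 255, "travel": [1.5, -4, 0], "spin": 5}, {"gripper": 255, "travel": [1.5, -4, 0], "spin": 5}]'

```text
time: 9.35
tool_pos: [530.1, 174.8, 179.6]
tool_rot: [-2.187, 0.037, 2.223]
contact_force: [0.8, -0.5, -1.5]
gripper_width: 26.3
```

Emit:
send_rows --steps '[{"gripper": 255, "travel": [2, -3.5, 0], "spin": 5}, {"gripper": 255, "travel": [2, -3, 0], "spin": 1}, {"gripper": 255, "travel": [0.8, -1.5, 0], "spin": 0}, {"gripper": 255, "travel": [0, 0, 0], "spin": 0}]'

```text
time: 9.75
tool_pos: [581.2, 83.9, 180.5]
tool_rot: [2.168, 0.073, -2.199]
contact_force: [0.1, -0.0, -0.7]
gripper_width: 26.2
```

```bash
python3 st.py; python3 -c "
from h import *
s,im=wrist('w5')"
```

```text
t 9.75 tcp [581.2  83.9 180.5] grasp [580.4  83.6 126.5] tip [580.1  83.6 107.5] jaw -85.92 xax [-0.014 -0.005 -1.   ] F [ 0.1 -0.  -0.7] w 26.2
[581.2  83.9 180.5] [ 2.168  0.073 -2.199]
```

View pics/w5.png

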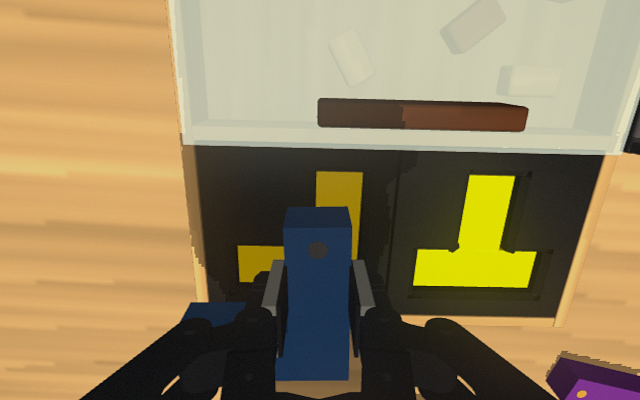

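Emit:
send_rows --steps '[{"gripper": 255, "travel": [0.1, -1.2, -1.5], "spin": -1.4}, {"gripper": 255, "travel": [0, 0, -1.5], "spin": 0}, {"gripper": 255, "travel": [0, 0, -0.8], "spin": 0}, {"gripper": 255, "travel": [0, 0, 0], "spin": 0}]'

```text
time: 10.2
tool_pos: [579.4, 78.6, 141.4]
tool_rot: [2.177, 0.056, -2.212]
contact_force: [0.9, 0.7, -0.6]
gripper_width: 26.4
```

```bash
python3 st.py; python3 -c "
from h import *
s,im=wrist('w6')
cv2.imwrite('pics/w6a.png',crop(im,180,140,220,250,2.4))"
```

```text
t 10.2 tcp [579.4  78.6 141.4] grasp [578.6  78.5  87.4] tip [578.3  78.5  68.4] jaw -87.01 xax [-0.016 -0.001 -1.   ] F [ 0.9  0.7 -0.6] w 26.4
[579.4  78.6 141.4] [ 2.177  0.056 -2.212]
```

View pics/w6a.png

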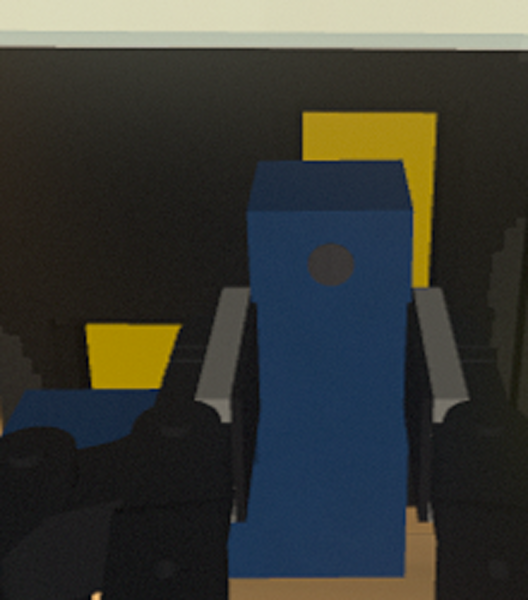

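```bash
python3 - <<'E'
from h import *
W=wcam("w6");q=lambda p:unc(p,180,140,2.4)
for p,z in [((248,211),78.1),((412,211),78.1),((405,577),78.1),((258,162),54.1),((404,162),54.1)]:print(plane(W,q(p),z).round(1))
v=fit([(W,L6[:3],[q(p) for p in [(248,211),(412,211),(405,577)]],78.1)],[570,100,.03],False)
v=fit([(W,L6[:2],[q(p) for p in [(258,162),(404,162)]],54.1)],[570,100,.03],False)
E
```

```text
[606.2  94.8  78.1]
[607.7  67.5  78.1]
[528.4  62.1  78.1]
[605.9  95.1  54.1]
[607.4  66.9  54.1]
xy [565.4 104.6] yaw deg 3.64 scale 1.0 z -0.0 rms px 0.46
xy [565.3 104.8] yaw deg 3.05 scale 1.0 z 0.0 rms px 0.14
```

Emit:
send_rows --steps '[{"gripper": 255, "travel": [0.3, -0.75, 0], "spin": -0.4}, {"gripper": 255, "travel": [0, 0, 0], "spin": 0}]'

```text
time: 10.45
tool_pos: [582.8, 72.4, 142.7]
tool_rot: [2.181, 0.052, -2.213]
contact_force: [0.7, -0.6, -1.2]
gripper_width: 26.2
```

```bash
python3 st.py
```

```text
t 10.45 tcp [582.8  72.4 142.7] grasp [582.1  72.3  88.7] tip [581.8  72.3  69.7] jaw -87.29 xax [-0.014 -0.001 -1.   ] F [ 0.7 -0.6 -1.2] w 26.2
```

Emit:
send_rows --steps '[{"gripper": 255, "travel": [-0.05, -0.1, -0.9], "spin": 0}, {"gripper": 255, "travel": [0, 0, -0.6], "spin": 0}]'

```text
time: 10.65
tool_pos: [583.1, 71.4, 128.4]
tool_rot: [2.185, 0.052, -2.21]
contact_force: [-0.2, -0.4, -0.9]
gripper_width: 26.3
```

```bash
python3 st.py
```

```text
t 10.65 tcp [583.1  71.4 128.4] grasp [582.5  71.4  74.4] tip [582.3  71.4  55.4] jaw -87.3 xax [-0.011  0.    -1.   ] F [-0.2 -0.4 -0.9] w 26.3
```

Emit:
send_rows --steps '[{"gripper": 255, "travel": [-0.1, 0, -0.4], "spin": 0}, {"gripper": 255, "travel": [0, 0, -0.4], "spin": 0}, {"gripper": 255, "travel": [0, 0, -0.2], "spin": 0}]'

```text
time: 10.95
tool_pos: [581.9, 71.3, 117.0]
tool_rot: [2.185, 0.052, -2.211]
contact_force: [-0.4, -0.1, 4.8]
gripper_width: 26.0
```

```bash
python3 st.py
```

```text
t 10.95 tcp [581.9  71.3 117. ] grasp [581.3  71.3  63. ] tip [581.   71.3  44. ] jaw -87.31 xax [-0.012  0.    -1.   ] F [-0.4 -0.1  4.8] w 26.0
```

The square went in: its bottom is at about 30 to 32 mm and the bed is resisting with 5 N. I'll release, rise and check.

Emit:
send_rows --steps '[{"gripper": 0, "travel": [0, 0, 0], "spin": 0}, {"gripper": 0, "travel": [0, 0, 0], "spin": 0}, {"gripper": 0, "travel": [0, 0, 0.5], "spin": 0}, {"gripper": 0, "travel": [-1, 0, 4], "spin": 0}, {"gripper": 0, "travel": [-2, 1, 4], "spin": 0}]'

```text
time: 11.45
tool_pos: [551.2, 80.0, 199.3]
tool_rot: [2.177, 0.047, -2.219]
contact_force: [0.6, 0.6, 0.1]
gripper_width: 85.2
```

Emit:
send_rows --steps '[{"gripper": 255, "travel": [-1, 0, 2], "spin": 0}, {"gripper": 255, "travel": [0, 0, 0], "spin": 0}, {"gripper": 255, "travel": [0, 0, 0], "spin": 0}]'

```text
time: 11.75
tool_pos: [540.3, 81.6, 225.7]
tool_rot: [2.184, 0.052, -2.212]
contact_force: [0.5, -0.6, -1.0]
gripper_width: 44.1
```

```bash
python3 st.py; python3 -c "
from h import *
s,im=wrist('w7')
cv2.imwrite('pics/w7a.png',cv2.convertScaleAbs(crop(im,150,20,300,230,2.6),alpha=1.5,beta=10))"
```

```text
t 11.75 tcp [540.3  81.6 225.7] grasp [539.6  81.6 171.7] tip [539.4  81.6 152.7] jaw -87.33 xax [-0.013  0.    -1.   ] F [ 0.5 -0.6 -1. ] w 44.1
[540.3  81.6 225.7] [ 2.184  0.052 -2.212]
```

View pics/w7a.png

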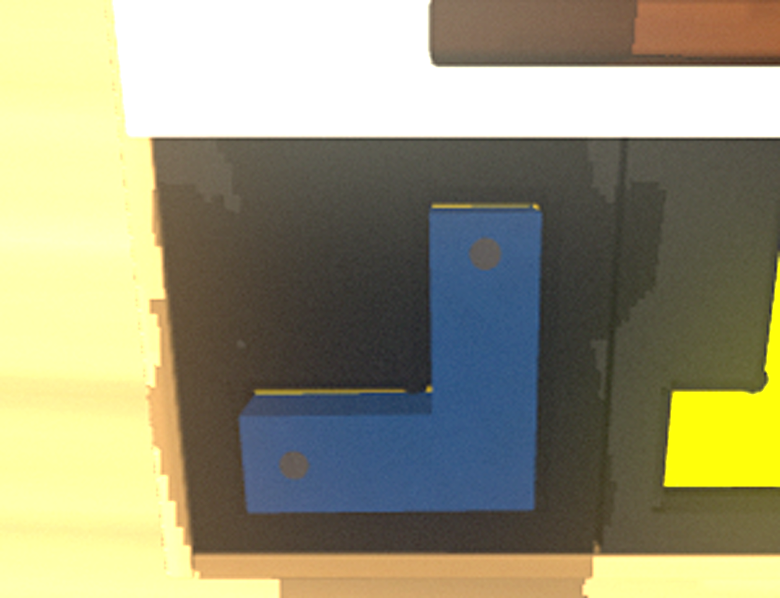

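The square sits in the L cutout, proud and level, with thin yellow slivers at w7a (490,207) and (330,391). I'll press at its spot (545.4, 71.9).

Emit:
send_rows --steps '[{"gripper": 255, "travel": [0.6, -1.0, 0], "spin": 0}, {"gripper": 255, "travel": [0, 0, -3], "spin": 0}, {"gripper": 255, "travel": [0, 0, -3], "spin": 0}, {"gripper": 255, "travel": [0, 0, -1.0], "spin": 0}, {"gripper": 255, "travel": [0, 0, 0], "spin": 0}]'

```text
time: 12.3
tool_pos: [549.4, 67.4, 150.0]
tool_rot: [2.182, 0.047, -2.215]
contact_force: [-0.1, -0.1, 0.1]
gripper_width: 0.1
```

```bash
python3 st.py
```

```text
t 12.3 tcp [549.4  67.4 150. ] grasp [548.6  67.3  96.1] tip [548.3  67.3  77.1] jaw -87.48 xax [-0.015 -0.002 -1.   ] F [-0.1 -0.1  0.1] w 0.1
```

Emit:
send_rows --steps '[{"gripper": 255, "travel": [-0.3, 0.45, -0.5], "spin": 0}, {"gripper": 255, "travel": [0, 0, -0.8], "spin": 0}, {"gripper": 255, "travel": [0, 0, 0], "spin": 0}]'

```text
time: 12.6
tool_pos: [547.1, 71.7, 137.0]
tool_rot: [2.183, 0.046, -2.214]
contact_force: [1.1, -0.9, 0.5]
gripper_width: 0.1
```

```bash
python3 st.py
```

```text
t 12.6 tcp [547.1  71.7 137. ] grasp [546.3  71.6  83. ] tip [546.1  71.6  64. ] jaw -87.52 xax [-0.014 -0.002 -1.   ] F [ 1.1 -0.9  0.5] w 0.1
```

Over the pressing spot (546, 71.6). Pressing down in small steps.

Emit:
send_rows --steps '[{"gripper": 255, "travel": [0, 0, -0.5], "spin": 0}, {"gripper": 255, "travel": [0, 0, -0.4], "spin": 0}, {"gripper": 255, "travel": [0, 0, -0.4], "spin": 0}, {"gripper": 255, "travel": [0, 0, -0.4], "spin": 0}]'

```text
time: 13.0
tool_pos: [547.8, 72.0, 120.9]
tool_rot: [2.187, 0.047, -2.211]
contact_force: [-1.4, 0.2, 5.0]
gripper_width: -0.0
```

Emit:
send_rows --steps '[{"gripper": 255, "travel": [0, 0, -0.4], "spin": 0}, {"gripper": 255, "travel": [0, 0, -0.4], "spin": 0}]'

```text
time: 13.2
tool_pos: [547.8, 72.0, 113.2]
tool_rot: [2.187, 0.047, -2.211]
contact_force: [-1.3, -1.0, 5.0]
gripper_width: -0.2
```

```bash
python3 st.py
```

```text
t 13.2 tcp [547.8  72.  113.2] grasp [547.2  71.9  59.2] tip [547.   71.9  40.2] jaw -87.5 xax [-0.01  -0.001 -1.   ] F [-1.3 -1.   5. ] w -0.2
```

Emit:
send_rows --steps '[{"gripper": 255, "travel": [0, 0, -0.4], "spin": 0}]'

```text
time: 13.3
tool_pos: [547.6, 71.5, 111.2]
tool_rot: [2.188, 0.047, -2.21]
contact_force: [-14.4, -3.6, 83.1]
gripper_width: -0.1
```

Emit:
send_rows --steps '[{"gripper": 255, "travel": [0, 0, -0.4], "spin": 0}]'

```text
time: 13.4
tool_pos: [547.5, 71.4, 111.1]
tool_rot: [2.19, 0.047, -2.209]
contact_force: [-15.7, -1.0, 84.0]
gripper_width: 0.3
```

```bash
python3 st.py
```

```text
t 13.4 tcp [547.5  71.4 111.1] grasp [547.   71.3  57.1] tip [546.9  71.3  38.1] jaw -87.56 xax [-0.009 -0.    -1.   ] F [-15.7  -1.   84. ] w 0.3
```

It is firmly home, though it spiked to 84 N; the limit is 120. I'll use finer steps for the T. Backing off to look.

Emit:
send_rows --steps '[{"gripper": 255, "travel": [0, 0, 0.6], "spin": 0}, {"gripper": 255, "travel": [0, 0, 4], "spin": 0}, {"gripper": 0, "travel": [0, -1.5, 4.5], "spin": 0}, {"gripper": 0, "travel": [-1, -3, 2], "spin": 0}, {"gripper": 0, "travel": [0, 0, 0], "spin": 0}]'

```text
time: 13.9
tool_pos: [537.6, 26.2, 227.9]
tool_rot: [2.194, 0.05, -2.204]
contact_force: [-0.3, -1.0, -0.7]
gripper_width: 43.2
```

```bash
python3 st.py; python3 -c "
from h import *
s,im=wrist('w8')
cv2.imwrite('pics/w8a.png',cv2.convertScaleAbs(crop(im,110,20,300,230,2.6),alpha=1.5,beta=10))"
```

```text
t 13.9 tcp [537.6  26.2 227.9] grasp [537.4  26.2 173.9] tip [537.3  26.2 154.9] jaw -87.4 xax [-0.005  0.    -1.   ] F [-0.3 -1.  -0.7] w 43.2
[537.6  26.2 227.9] [ 2.194  0.05  -2.204]
```

View pics/w8a.png

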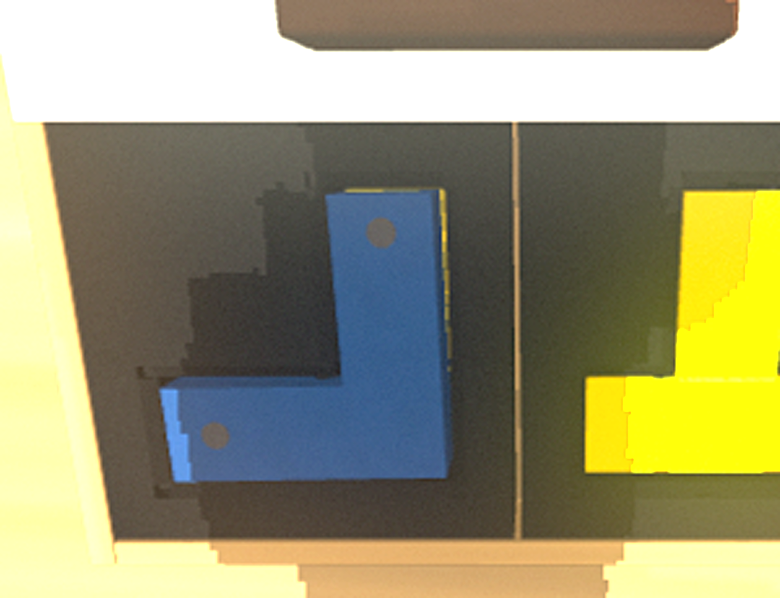

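```bash
python3 - <<'E'
from h import *
W=wcam("w8");q=lambda p:unc(p,110,20,2.6)
W7=wcam("w7");q7=lambda p:unc(p,150,20,2.6)
P=[q(p) for p in [(328,196),(437,194),(446,478),(175,482),(162,388),(342,385)]]
P7=[q7(p) for p in [(430,212),(540,212),(534,510),(247,512),(240,415),(432,414)]]
fit([(W7,L6,P7,56)],[568,97,.05],False,True)
fit([(W,L6,P,40)],[568,97,.05],False,True)
fit([(W,L6,P,40)],[568,97,.05])
im=robot.snapshot("scene");cv2.imwrite("pics/s8.png",crop(im,240,195,140,110,5.5))
E
```

```text
xy [568.1  97.6] yaw deg 3.35 scale 1.0 z 52.9 rms px 0.27
xy [567.8  96.9] yaw deg 3.12 scale 1.0 z 39.1 rms px 0.47
xy [568.   96.7] yaw deg 3.12 scale 0.997 z 0.0 rms px 0.47
```

View pics/s8.png

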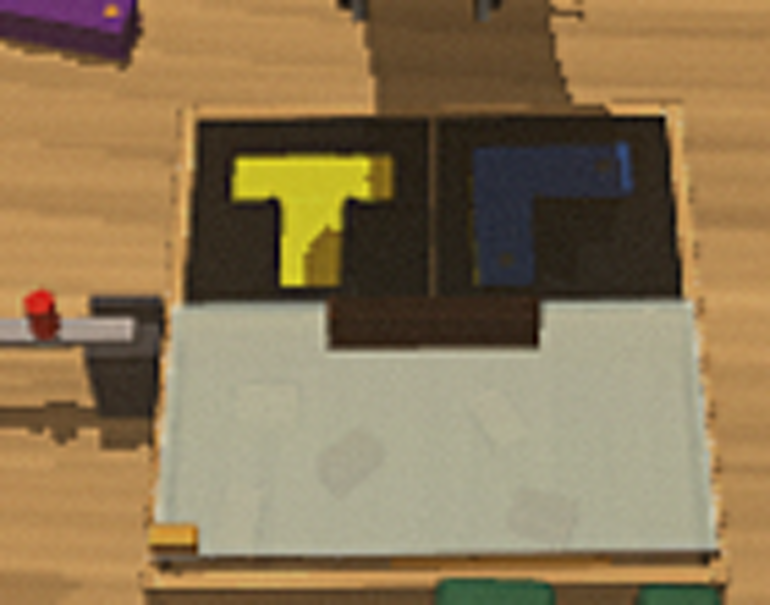

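The square is flush: top measured at 39 mm, and the scene view shows it level at crop (550,215). Now the T-gauge, roughly (496,-295) with yaw about 5.5°.

Emit:
send_rows --steps '[{"gripper": 0, "travel": [-0.4, -4.5, 0], "spin": 0}, {"gripper": 0, "travel": [-0.4, -4.5, 0], "spin": 0}, {"gripper": 0, "travel": [-0.4, -4.5, 0], "spin": 1}, {"gripper": 0, "travel": [-0.4, -4.5, 0], "spin": 1}, {"gripper": 0, "travel": [-0.4, -4.5, -0.5], "spin": 1}]'

```text
time: 14.5
tool_pos: [520.3, -188.4, 215.8]
tool_rot: [2.152, 0.144, -2.17]
contact_force: [1.1, 0.3, -0.0]
gripper_width: 85.2
```

Emit:
send_rows --steps '[{"gripper": 0, "travel": [-0.4, -4.5, -0.5], "spin": 0}, {"gripper": 0, "travel": [-0.4, -3.5, -1], "spin": 0}, {"gripper": 0, "travel": [0, 0, 0], "spin": 0}]'

```text
time: 14.8
tool_pos: [511.1, -275.5, 195.5]
tool_rot: [2.15, 0.141, -2.177]
contact_force: [-0.9, 1.1, 0.2]
gripper_width: 85.4
```

```bash
python3 st.py; python3 -c "
from h import *
s,im=wrist('w9')"
```

```text
t 14.8 tcp [ 511.1 -275.5  195.5] grasp [ 510.4 -275.   141.5] tip [ 510.1 -274.8  122.5] jaw -83.09 xax [-0.013  0.009 -1.   ] F [-0.9  1.1  0.2] w 85.4
[ 511.1 -275.5  195.5] [ 2.15   0.141 -2.177]
```

View pics/w9.png

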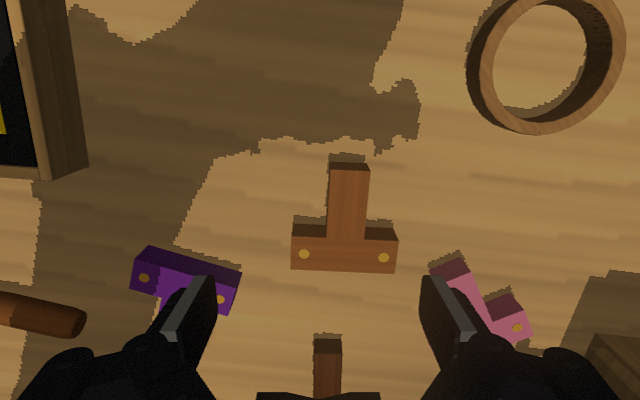

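The brown T is at w9 (345,220), stem pointing away from the robot; the purple look-alike at (185,280) and the pink one at (480,300) stay out. I'll enlarge it.

```bash
python3 - <<'E'
from h import *
im=cv2.imread("pics/w9.png");im=cv2.convertScaleAbs(im,alpha=1.4,beta=10)
cv2.imwrite("pics/w9a.png",crop(im,280,145,130,135,4.4))
W=wcam("w9");print("purple corner",plane(W,(242,272),24),"pink tip",plane(W,(432,268),24),plane(W,(466,258),24))
E
```

```text
purple corner [ 446.80932441 -221.81835398   24.        ] pink tip [ 468.80305266 -365.14440496   24.        ] [ 480.4074714  -388.39199356   24.        ]
```

View pics/w9a.png

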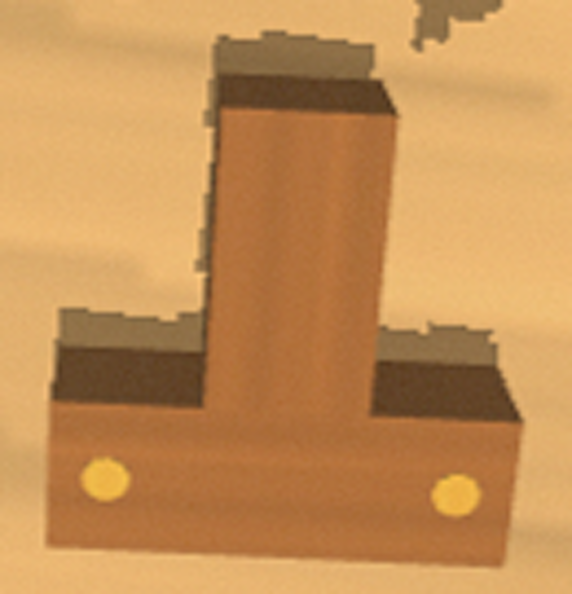

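```bash
python3 - <<'E'
from h import *
W=wcam("w9")
P=[unc(p,280,145,4.4) for p in [(220,108),(397,116),(372,415),(521,423),(504,566),(46,548),(51,402),(204,408)]]
fit([(W,T8,P,24)],[496,-295,.09],False,True)
v=fit([(W,T8,P,24)],[496,-295,.09])
g=v[:2]+12*np.array([np.cos(v[2]),np.sin(v[2])]);print(g)
s=np.load("pics/w9.npz");M=Ro.from_rotvec(s['tool_rot']).as_matrix();gp=s['tool_pos']+54*M[:,0]
print("delta",g-gp[:2],"spin",np.degrees(v[2])-90-np.degrees(np.arctan2(M[1,1],M[0,1])))
E
```

```text
xy [ 496.4 -295.1] yaw deg 4.58 scale 1.0 z 22.5 rms px 0.24
xy [ 497.  -294.9] yaw deg 4.58 scale 0.994 z -0.0 rms px 0.24
[ 508.96035952 -293.91571671]
delta [ -1.39673288 -18.94094746] spin -2.333028259858807
```

Emit:
send_rows --steps '[{"gripper": 0, "travel": [-0.1, -1.9, -1], "spin": -2.3}, {"gripper": 0, "travel": [0, 0, -3], "spin": 0}, {"gripper": 0, "travel": [0, 0, -2.5], "spin": 0}, {"gripper": 0, "travel": [0, 0, 0], "spin": 0}]'

```text
time: 15.25
tool_pos: [513.7, -287.3, 126.4]
tool_rot: [2.173, 0.109, -2.197]
contact_force: [-0.3, 0.3, -0.8]
gripper_width: 85.6
```

```bash
python3 st.py
```

```text
t 15.25 tcp [ 513.7 -287.3  126.4] grasp [ 513.  -286.5   72.4] tip [ 512.8 -286.3   53.4] jaw -85.13 xax [-0.012  0.014 -1.   ] F [-0.3  0.3 -0.8] w 85.6
```

Emit:
send_rows --steps '[{"gripper": 0, "travel": [-0.4, -0.7, -1.5], "spin": 0}, {"gripper": 0, "travel": [0, 0, -1.5], "spin": 0}, {"gripper": 0, "travel": [0, 0, -0.5], "spin": 0}, {"gripper": 0, "travel": [0, 0, 0], "spin": 0}]'

```text
time: 15.65
tool_pos: [512.2, -290.4, 90.5]
tool_rot: [2.171, 0.116, -2.196]
contact_force: [0.4, -0.3, 2.1]
gripper_width: 85.2
```

```bash
python3 st.py
```

```text
t 15.65 tcp [ 512.2 -290.4   90.5] grasp [ 511.6 -289.5   36.5] tip [ 511.4 -289.2   17.5] jaw -84.87 xax [-0.012  0.016 -1.   ] F [ 0.4 -0.3  2.1] w 85.2
```

Emit:
send_rows --steps '[{"gripper": 0, "travel": [-0.3, -0.5, -0.4], "spin": -0.5}, {"gripper": 255, "travel": [0, 0, 0], "spin": 0}, {"gripper": 255, "travel": [0, 0, 0], "spin": 0}, {"gripper": 255, "travel": [0, 0, 0], "spin": 0}]'

```text
time: 16.05
tool_pos: [510.2, -295.4, 88.2]
tool_rot: [2.178, 0.106, -2.197]
contact_force: [0.2, -0.3, 0.5]
gripper_width: 44.0
```

```bash
python3 st.py
```

```text
t 16.05 tcp [ 510.2 -295.4   88.2] grasp [ 509.7 -294.6   34.2] tip [ 509.5 -294.3   15.2] jaw -85.38 xax [-0.009  0.016 -1.   ] F [ 0.2 -0.3  0.5] w 44.0
```

Emit:
send_rows --steps '[{"gripper": 255, "travel": [0, 0, 0], "spin": 0}, {"gripper": 255, "travel": [0, 0, 0], "spin": 0}, {"gripper": 255, "travel": [0, 0, 0], "spin": 0}]'

```text
time: 16.35
tool_pos: [510.5, -295.6, 89.1]
tool_rot: [2.18, 0.105, -2.196]
contact_force: [0.2, 0.4, -1.5]
gripper_width: 25.7
```

```bash
python3 st.py
```

```text
t 16.35 tcp [ 510.5 -295.6   89.1] grasp [ 510.  -294.8   35.1] tip [ 509.9 -294.5   16.1] jaw -85.39 xax [-0.008  0.015 -1.   ] F [ 0.2  0.4 -1.5] w 25.7
```

Gripped at 25.7 mm. Now I'll lift and carry it to the T cutout.

Emit:
send_rows --steps '[{"gripper": 255, "travel": [0, 0, 2.5], "spin": 0}, {"gripper": 255, "travel": [0, 0, 4], "spin": 0}, {"gripper": 255, "travel": [1, 3, 3], "spin": -1}, {"gripper": 255, "travel": [1.2, 4, 0], "spin": -0.5}, {"gripper": 255, "travel": [1.2, 4, 0], "spin": 0}]'

```text
time: 16.85
tool_pos: [542.2, -189.6, 186.8]
tool_rot: [2.198, 0.061, -2.217]
contact_force: [0.7, 0.3, -1.7]
gripper_width: 25.9
```

Emit:
send_rows --steps '[{"gripper": 255, "travel": [1.2, 4, 0], "spin": 0}, {"gripper": 255, "travel": [1.2, 4, 0], "spin": 0}, {"gripper": 255, "travel": [1.2, 4, 0], "spin": 0}, {"gripper": 255, "travel": [0.7, 2.5, 0], "spin": 0}, {"gripper": 255, "travel": [0, 0, 0], "spin": 0}]'

```text
time: 17.35
tool_pos: [587.7, -31.6, 187.7]
tool_rot: [2.199, 0.072, -2.211]
contact_force: [-0.8, 0.3, -0.0]
gripper_width: 26.0
```

```bash
python3 st.py
```

```text
t 17.35 tcp [587.7 -31.6 187.7] grasp [587.4 -30.7 133.7] tip [587.3 -30.4 114.7] jaw -87.25 xax [-0.006  0.017 -1.   ] F [-0.8  0.3 -0. ] w 26.0
```

Emit:
send_rows --steps '[{"gripper": 255, "travel": [0, 0.6, -2], "spin": 0}, {"gripper": 255, "travel": [0, 0, -1.5], "spin": 0}, {"gripper": 255, "travel": [0, 0, -0.7], "spin": 0}, {"gripper": 255, "travel": [0, 0, 0], "spin": 0}]'

```text
time: 17.75
tool_pos: [587.4, -25.8, 144.7]
tool_rot: [2.199, 0.072, -2.209]
contact_force: [-0.1, 0.8, -0.8]
gripper_width: 25.7
```

```bash
python3 st.py; python3 -c "
from h import *
s,im=wrist('w10')
cv2.imwrite('pics/w10a.png',cv2.convertScaleAbs(crop(im,190,140,260,250,2.4),alpha=1.4,beta=10))"
```

```text
t 17.75 tcp [587.4 -25.8 144.7] grasp [587.1 -25.   90.7] tip [587.1 -24.7  71.7] jaw -87.16 xax [-0.005  0.016 -1.   ] F [-0.1  0.8 -0.8] w 25.7
[587.4 -25.8 144.7] [ 2.199  0.072 -2.209]
```

View pics/w10a.png

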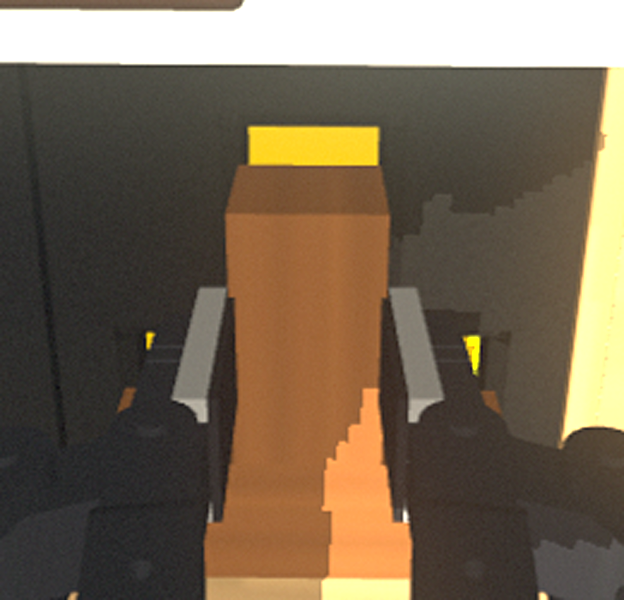

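```bash
python3 - <<'E'
from h import *
W=wcam("w10");q=lambda p:unc(p,190,140,2.4)
a=T8[:2]
fit([(W,a,[q((225,213)),q((389,213))],79.6)],[574,-25,.045],False)
fit([(W,a,[q((238,166)),q((382,166))],55.6)],[574,-25,.045],False)
print(plane(W,q((310,577)),79.6).round(1), "seat far end", plane(W,q((248,126)),32).round(1),plane(W,q((379,126)),32).round(1))
E
```

```text
xy [574.4 -24.7] yaw deg 3.32 scale 1.0 z 0.0 rms px 0.1
xy [574.  -24.9] yaw deg 3.25 scale 1.0 z -0.0 rms px 0.17
[535.  -27.   79.6] seat far end [613.8  -8.5  32. ] [615.5 -37.5  32. ]
```

The T in the hand is at (574.2, -24.8) against the seat at (574.1, -25.0), so it is aligned. Lowering.

Emit:
send_rows --steps '[{"gripper": 255, "travel": [0, 0, -0.9], "spin": -0.3}, {"gripper": 255, "travel": [0, 0, -0.6], "spin": 0}]'

```text
time: 18.0
tool_pos: [588.2, -27.2, 131.0]
tool_rot: [2.206, 0.063, -2.21]
contact_force: [-0.6, -0.1, -0.3]
gripper_width: 25.5
```

```bash
python3 st.py
```

```text
t 18.0 tcp [588.2 -27.2 131. ] grasp [588.1 -26.4  77. ] tip [588.1 -26.1  58. ] jaw -87.6 xax [-0.002  0.015 -1.   ] F [-0.6 -0.1 -0.3] w 25.5
```

Drifted (+1, -1.4); I'll correct that while lowering.

Emit:
send_rows --steps '[{"gripper": 255, "travel": [-0.1, 0.15, -0.1], "spin": 0}, {"gripper": 255, "travel": [0, 0, -0.4], "spin": 0}, {"gripper": 255, "travel": [0, 0, -0.4], "spin": 0}]'

```text
time: 18.3
tool_pos: [587.3, -26.1, 121.4]
tool_rot: [2.207, 0.062, -2.209]
contact_force: [-0.4, 0.7, -0.3]
gripper_width: 26.1
```

```bash
python3 st.py
```

```text
t 18.3 tcp [587.3 -26.1 121.4] grasp [587.2 -25.3  67.4] tip [587.2 -25.   48.4] jaw -87.65 xax [-0.001  0.015 -1.   ] F [-0.4  0.7 -0.3] w 26.1
```

Emit:
send_rows --steps '[{"gripper": 255, "travel": [0, 0, -0.2], "spin": 0}, {"gripper": 255, "travel": [0, 0, -0.2], "spin": 0}]'

```text
time: 18.5
tool_pos: [587.3, -26.1, 117.5]
tool_rot: [2.207, 0.063, -2.209]
contact_force: [-1.7, 0.3, 4.7]
gripper_width: 26.3
```

The T is on its bed at 4.7 N. I'll release, rise and shut the fingers.

Emit:
send_rows --steps '[{"gripper": 0, "travel": [0, 0, 0], "spin": 0}, {"gripper": 0, "travel": [0, 0, 0], "spin": 0}, {"gripper": 0, "travel": [0, 0, 0.5], "spin": 0}, {"gripper": 0, "travel": [-1, 0, 4], "spin": 0}, {"gripper": 0, "travel": [-1.5, 0, 4], "spin": 0}]'

```text
time: 19.0
tool_pos: [561.5, -25.7, 199.7]
tool_rot: [2.199, 0.063, -2.217]
contact_force: [0.8, 0.3, -0.1]
gripper_width: 85.2
```

Emit:
send_rows --steps '[{"gripper": 255, "travel": [0, 0, 1], "spin": 0}, {"gripper": 255, "travel": [0, 0, 0], "spin": 0}, {"gripper": 255, "travel": [0, 0, 0], "spin": 0}]'

```text
time: 19.3
tool_pos: [561.8, -25.9, 214.9]
tool_rot: [2.207, 0.063, -2.209]
contact_force: [-0.4, -0.6, 0.1]
gripper_width: 44.3
```

```bash
python3 st.py; python3 -c "
from h import *
s,im=wrist('w11')
cv2.imwrite('pics/w11a.png',cv2.convertScaleAbs(crop(im,170,20,300,230,2.6),alpha=1.4,beta=10))"
```

```text
t 19.3 tcp [561.8 -25.9 214.9] grasp [561.7 -25.  160.9] tip [561.7 -24.7 141.9] jaw -87.62 xax [-0.002  0.016 -1.   ] F [-0.4 -0.6  0.1] w 44.3
[561.8 -25.9 214.9] [ 2.207  0.063 -2.209]
```

View pics/w11a.png

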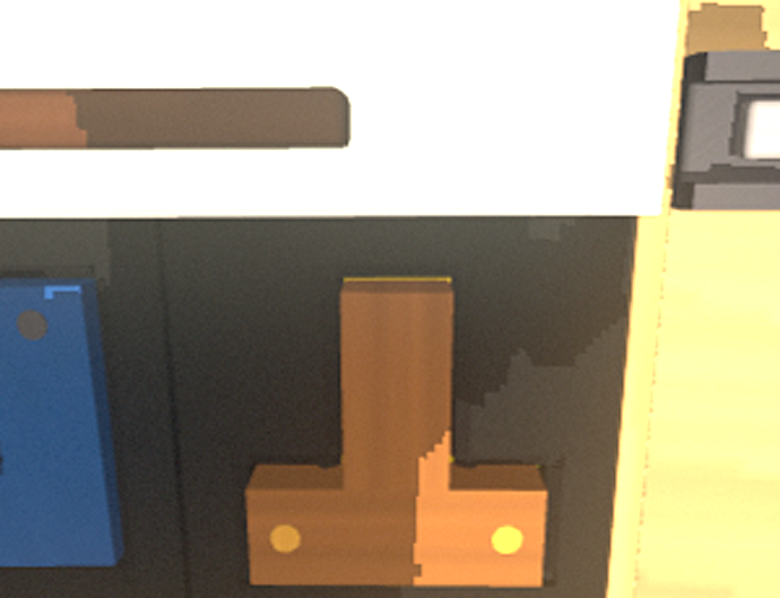

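The T sits proud and level in its cutout. The pressing spot is (560.1, -25.7) and the tips are at (561.7, -24.7).

Emit:
send_rows --steps '[{"gripper": 255, "travel": [-0.15, -0.1, -2.5], "spin": 0}, {"gripper": 255, "travel": [0, 0, -2.5], "spin": 0}, {"gripper": 255, "travel": [0, 0, -2], "spin": 0}, {"gripper": 255, "travel": [0, 0, 0], "spin": 0}]'

```text
time: 19.75
tool_pos: [560.5, -26.6, 138.5]
tool_rot: [2.203, 0.064, -2.213]
contact_force: [-0.7, 0.3, 0.6]
gripper_width: -0.3
```

```bash
python3 st.py
```

```text
t 19.75 tcp [560.5 -26.6 138.5] grasp [560.3 -25.8  84.5] tip [560.2 -25.5  65.5] jaw -87.6 xax [-0.005  0.016 -1.   ] F [-0.7  0.3  0.6] w -0.3
```

Emit:
send_rows --steps '[{"gripper": 255, "travel": [0, 0, -0.5], "spin": 0}, {"gripper": 255, "travel": [0, 0, -0.4], "spin": 0}, {"gripper": 255, "travel": [0, 0, -0.4], "spin": 0}, {"gripper": 255, "travel": [0, 0, -0.4], "spin": 0}]'

```text
time: 20.15
tool_pos: [560.9, -26.7, 120.7]
tool_rot: [2.202, 0.063, -2.214]
contact_force: [-2.1, -0.1, 5.9]
gripper_width: 0.0
```

Emit:
send_rows --steps '[{"gripper": 255, "travel": [0, 0, -0.3], "spin": 0}, {"gripper": 255, "travel": [0, 0, -0.2], "spin": 0}]'

```text
time: 20.35
tool_pos: [560.8, -26.7, 116.3]
tool_rot: [2.203, 0.063, -2.213]
contact_force: [-2.8, 0.4, 4.5]
gripper_width: -0.1
```

Emit:
send_rows --steps '[{"gripper": 255, "travel": [0, 0, -0.2], "spin": 0}, {"gripper": 255, "travel": [0, 0, -0.1], "spin": 0}]'

```text
time: 20.55
tool_pos: [560.8, -26.7, 113.6]
tool_rot: [2.203, 0.064, -2.213]
contact_force: [-2.1, 0.2, 4.1]
gripper_width: 0.0
```

Emit:
send_rows --steps '[{"gripper": 255, "travel": [0, 0, -0.1], "spin": 0}]'

```text
time: 20.65
tool_pos: [560.8, -26.7, 112.7]
tool_rot: [2.203, 0.063, -2.213]
contact_force: [-2.3, -0.1, 11.5]
gripper_width: 0.0
```

Emit:
send_rows --steps '[{"gripper": 255, "travel": [0, 0, -0.1], "spin": 0}]'

```text
time: 20.75
tool_pos: [560.7, -26.8, 112.5]
tool_rot: [2.204, 0.063, -2.213]
contact_force: [-5.3, 0.7, 27.3]
gripper_width: -0.2
```

Emit:
send_rows --steps '[{"gripper": 255, "travel": [0, 0, -0.1], "spin": 0}]'

```text
time: 20.85
tool_pos: [560.7, -26.8, 112.5]
tool_rot: [2.204, 0.063, -2.212]
contact_force: [-5.0, 0.3, 20.1]
gripper_width: -0.0
```

It's at a firm stop: 20 to 27 N with no further travel. I'll back off and check everything.

Emit:
send_rows --steps '[{"gripper": 255, "travel": [0, 0, 0.4], "spin": 0}, {"gripper": 255, "travel": [0, 0, 4], "spin": 0}, {"gripper": 255, "travel": [-1.5, 1.5, 4.5], "spin": 0}, {"gripper": 255, "travel": [-2, 3, 3], "spin": 0}, {"gripper": 255, "travel": [0, 0, 0], "spin": 0}]'

```text
time: 21.35
tool_pos: [526.0, 18.9, 233.9]
tool_rot: [2.207, 0.062, -2.213]
contact_force: [0.4, 0.4, -0.3]
gripper_width: -0.3
```

```bash
python3 st.py; python3 -c "
from h import *
s,im=wrist('w12')
cv2.imwrite('pics/w12a.png',crop(im,100,0,400,230,2))"
```

```text
t 21.35 tcp [526.   18.9 233.9] grasp [525.8  19.8 179.9] tip [525.8  20.1 160.9] jaw -87.74 xax [-0.003  0.016 -1.   ] F [ 0.4  0.4 -0.3] w -0.3
[526.   18.9 233.9] [ 2.207  0.062 -2.213]
```

View pics/w12a.png

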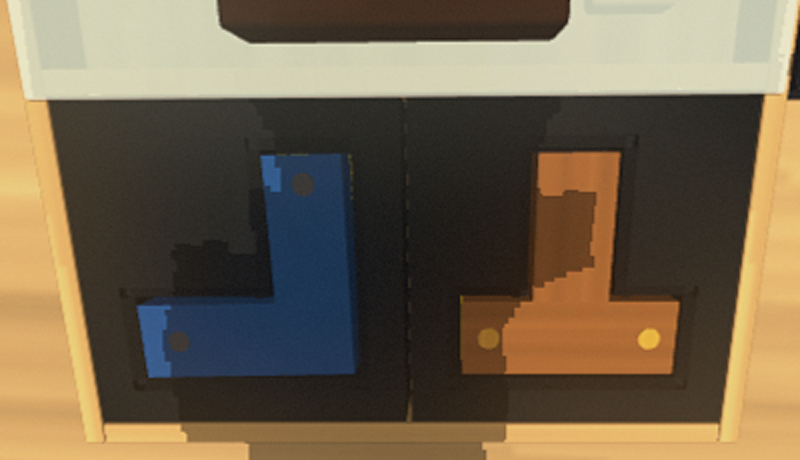

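Both pieces look home and the cover is open. The square still shows thin slivers at w12a (350,175), so I'll take a second, lower view from its other side to check its height and level.

Emit:
send_rows --steps '[{"gripper": 255, "travel": [0.5, 4.5, -1], "spin": 0}, {"gripper": 255, "travel": [0.5, 4.5, -1], "spin": 0}, {"gripper": 255, "travel": [0, 4, -1], "spin": 0}, {"gripper": 255, "travel": [0, 0, 0], "spin": 0}]'

```text
time: 21.8
tool_pos: [539.9, 147.1, 199.8]
tool_rot: [2.214, 0.049, -2.211]
contact_force: [0.3, -0.6, -0.1]
gripper_width: -0.2
```

```bash
python3 st.py; python3 -c "
from h import *
s,im=wrist('w13')
cv2.imwrite('pics/w13a.png',cv2.convertScaleAbs(crop(im,270,10,300,230,2.6),alpha=1.4,beta=10))
im=cv2.imread('pics/w12.png');cv2.imwrite('pics/w12b.png',cv2.convertScaleAbs(crop(im,150,60,300,140,2.6),alpha=1.4,beta=10))"
```

```text
t 21.8 tcp [539.9 147.1 199.8] grasp [540.  147.8 145.8] tip [540.  148.1 126.8] jaw -88.25 xax [ 0.001  0.014 -1.   ] F [ 0.3 -0.6 -0.1] w -0.2
[539.9 147.1 199.8] [ 2.214  0.049 -2.211]
```

View pics/w13a.png

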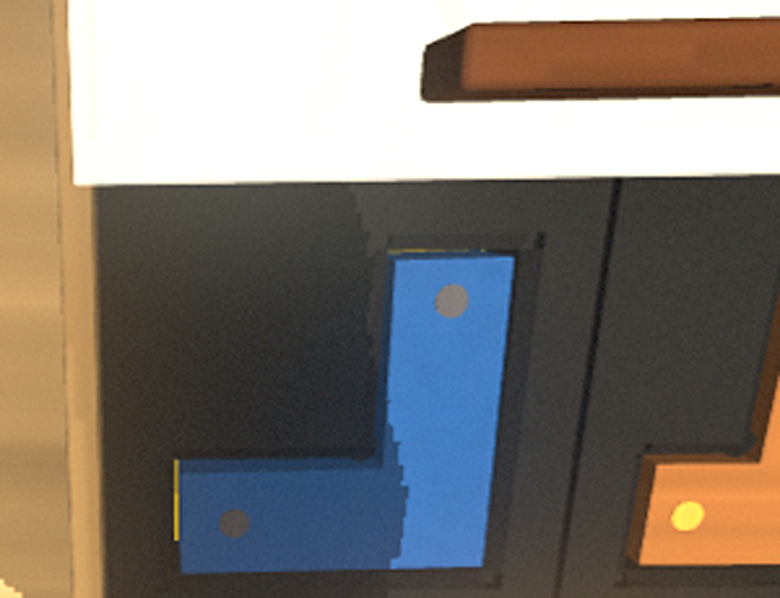

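View pics/w12b.png

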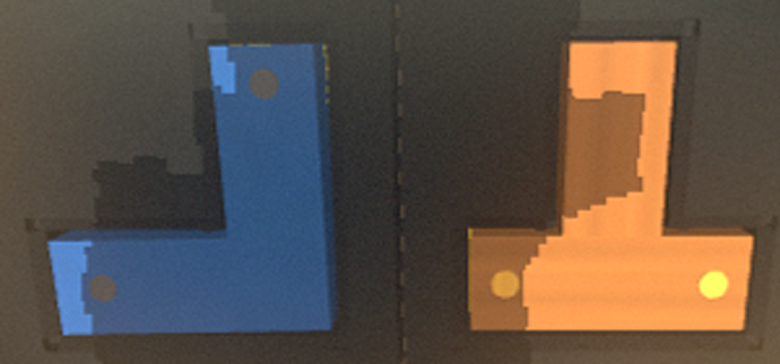

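```bash
python3 - <<'E'
from h import *
A,B=wcam("w12"),wcam("w13")
a=lambda p:unc(p,150,60,2.6);b=lambda p:unc(p,270,10,2.6)
for n,p,q in [("sq dot x-arm",(263,83),(452,300)),("sq dot y-arm",(103,288),(234,523)),("sq outer corner",(332,330),(484,567)),("sq far -y",(323,46),(514,257)),("T dot +y",(505,284),(687,516)),
 ("foam seam far? cover corner",(0,0),(0,0))][:5]:
    X,e=tri([A,B],[a(p),b(q)]);print(n,X.round(1),np.round(e,2))
P=[a(p) for p in [(569,43),(677,42),(662,237),(752,237),(744,330),(470,330),(469,237),(562,237)]]
fit([(A,T8,P,40)],[574,-25,.05],False,True)
Q=[b(p) for p in [(391,260),(515,257),(484,567),(181,573),(178,470),(383,466)]]
P2=[a(p) for p in [(209,46),(323,45),(332,330),(64,335),(49,242),(226,237)]]
fit([(B,L6,Q,40),(A,L6,P2,40)],[568,97,.05],False,True)
c=lambda p:unc(p,100,0,2)
print("cover near edge",plane(A,c((22,98)),47).round(1),plane(A,c((783,93)),47).round(1))
E
```

```text
sq dot x-arm [599.8  73.3  40.1] [0.22 0.25]
sq dot y-arm [540.4 121.7  39.3] [0.18 0.2 ]
sq outer corner [530.6  54.5  39.6] [0.04 0.04]
sq far -y [609.9  57.8  34.1] [0.24 0.28]
T dot +y [546.8   4.3  39.6] [0.09 0.1 ]
xy [573.9 -24.4] yaw deg 2.59 scale 1.0 z 40.0 rms px 0.32
xy [568.   97.2] yaw deg 3.49 scale 1.0 z 39.0 rms px 0.96
cover near edge [623.4 164.7  47. ] [634.7 -85.8  47. ]
```

Everything agrees: the square's dots are at 40.1 and 39.3 mm, the T at 39.6 to 40.0 mm, and the foam top is at 40. I'll take one last overall look before handing in.

Emit:
send_rows --steps '[{"gripper": 255, "travel": [-1.5, 2, 4], "spin": 0}, {"gripper": 255, "travel": [-1.5, 2, 4], "spin": 0}, {"gripper": 255, "travel": [0, 0, 0], "spin": 0}]'

```text
time: 22.15
tool_pos: [510.8, 180.0, 278.2]
tool_rot: [2.209, 0.031, -2.218]
contact_force: [-0.3, 0.0, -0.2]
gripper_width: -0.2
```

```bash
python3 -c "
from h import *
cv2.imwrite('pics/end.png',robot.snapshot('scene'))"
```

View pics/end.png

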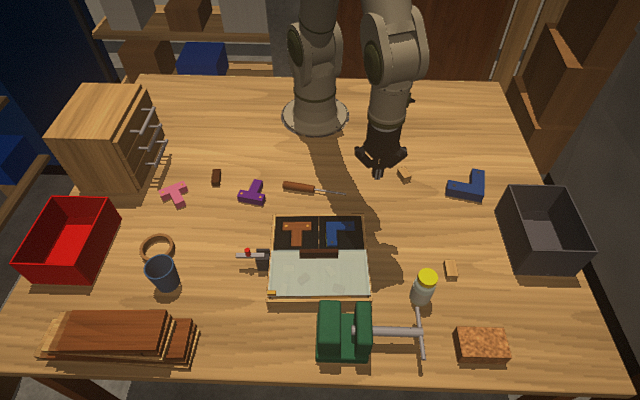

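The final scene view shows both pieces in the foam at (297,232) and (341,232), the cover open and the bolt drawn at (248,252). The bystanders are where they were in the first picture.

```bash
python3 -c "
from station import robot
robot.job_done()"
```

```text
the job is handed in; nothing more can be done
```

The job is done and handed in at about 22 s of the 72 s allowed; the hand-in reported no verdict.

- **Bolt and cover:** I drew the bolt about 31 mm (free above 23 mm), then slid the cover until it met its stop. At the stop it held about 10 N without moving. The camera gives about 123 to 124 mm of travel against the stated 125 mm, which is within calibration error.
- **Pieces:** I laid the small blue square and then the brown T-gauge in their own cutouts and pressed each down to a firm stop. Two wrist views put the square's top at 39 to 40 mm and the T's at about 40 mm, against the foam top at 40 mm.
- **Bystanders:** in the last picture they stand where they started, and the arm is clear of everything.

**Checks that stood out:**
- **High forces:** the wrist force rose to 84 N while pressing the square home and to 43 N when the bolt was drawn. Both came through the fingertips and are under the 120 N wrist limit. The T needed only about 27 N.
- **One outlier:** one corner of the square triangulated at 34 mm, where the others gave 39 to 40 mm. I took it as a misread pixel.

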